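Cure a batch of dental casts in the light-curing unit

TASK

Light-cure the dental casts: stand every cast from the teal mat flat, teeth up, on the floor of the curing unit's chamber, shut the amber cover fully, and turn the black time dial clockwise to its end stop. Only then twist the red start switch clockwise to its stop, hold it there for two seconds so that the lamps strike, and let it spring back. Leave the cover shut and everything else on the bench where it is.

Things in the scene. Friction and masses are not known exactly. Their poses are not given: they have to be found in the camera images.
- curer: White and grey bench light-curing unit, fixed, 384 x 336 mm; place and yaw vary. Origin on the table under the centre of its chamber; x to its back, y to its left, z up. Chamber: open top, x and y -85 to 85 mm, floor at z 40, 9 mm walls up to 90. Behind it (x 95 to 289) a housing 90 mm high; at its right (y -98 to -238) the control deck, 60 mm high, with the black dial and red switch.
- chamber (a point): Centre of the chamber's flat floor, axes as curer. The clear floor is 170 x 170 mm. Four casts fit with their long sides front to back, two by two (centres about 42 mm in x and 38 mm in y from this point), with room for fingers beside their long sides.
- cover (a joint): Amber sliding cover of the chamber: 0 = shut (towards the robot), 0.185 m = fully open (pushed back along the unit's +x over the housing). Moves with about 2 N and stays where it is left; may start slightly ajar. Plate 186 x 190 x 6 mm, top 97 mm above the table, as are its rails.
- cover_handle (a point): Centre of the black bar of the cover's handle: 90 mm long along the unit's y, 14 mm wide (x), 12 mm high; 125 mm above the table, 22 mm of free space between bar and cover plate, posts 38 mm either side of the middle. It is 70 mm in front of the chamber's centre when shut.
- dial (a joint): The black cure-time dial, a knob with a vertical axis: radians turned clockwise seen from above, 0 = fully anticlockwise, 2.6 = longest time, at its clockwise end stop. Stays where it is left, turns with about 0.04 N m. It starts between 0.3 and 1.1, so it needs more than one grasp for most wrists.
- dial_grip (a point): On the dial's axis, 89 mm above the table (at unit x -25, y -172 mm), 12 mm below the top of its grip: an upright bar 48 mm long, 14 mm wide, 32 mm high over a low disc 50 mm across whose top is 70 mm above the table. The bar lies along this point's x axis, which points along the unit's x at joint value 0 and turns with the dial.
- starter (a joint): The red start switch, spring-return, vertical axis: radians turned clockwise seen from above, 0 = rest, 1.1 = its stop. The spring pushes it back with 0.03 N m at rest to 0.14 N m at the stop, and it returns to 0 when let go.
- starter_grip (a point): On the start switch's axis, 89 mm above the table (at unit x 110, y -172 mm); grip of the same shape and size as the dial's, the bar along this point's x axis, which points along the unit's x at rest and turns with the switch.
- mat: Teal mat, 230 x 220 x 3 mm, fixed on the table, on which the casts lie at the start. Origin at the centre of its underside.
- cast1: A quarter-jaw dental cast: ochre stone base 66 mm long (its x), 38 mm wide (y), 24 mm high, topped by a pink gum ridge and cream teeth to 38 mm. Origin at the centre of its underside, z up. 80 to 140 g. Grip it across its 38 mm width. Two to four casts are there; an absent one has no pose.
- cast2: A quarter-jaw dental cast: ochre stone base 66 mm long (its x), 38 mm wide (y), 24 mm high, topped by a pink gum ridge and cream teeth to 38 mm. Origin at the centre of its underside, z up. 80 to 140 g. Grip it across its 38 mm width. Two to four casts are there; an absent one has no pose.
- cast3: A quarter-jaw dental cast: ochre stone base 66 mm long (its x), 38 mm wide (y), 24 mm high, topped by a pink gum ridge and cream teeth to 38 mm. Origin at the centre of its underside, z up. 80 to 140 g. Grip it across its 38 mm width. Two to four casts are there; an absent one has no pose.
- cast4: A quarter-jaw dental cast: ochre stone base 66 mm long (its x), 38 mm wide (y), 24 mm high, topped by a pink gum ridge and cream teeth to 38 mm. Origin at the centre of its underside, z up. 80 to 140 g. Grip it across its 38 mm width. Two to four casts are there; an absent one has no pose.
- cup: Bystander: navy drinking cup, 76 mm across, 95 mm high; origin at its underside. Leave it alone.
- bur_block: Bystander: black foam bur block with upright burs, 150 x 42 x 40 mm; origin at its underside. Leave it alone.
- rest: Bystander: white handpiece rest, 110 x 50 x 46 mm; origin at its underside. Leave it alone.
- wax_jar: Bystander: round jar with a blue lid, 60 mm across, 62 mm high; origin at its underside. Leave it alone.
- wax_knife: Bystander: wax knife lying flat, wooden handle and steel blade, 170 mm long; origin near its middle. Leave it alone.
- brush: Bystander: brush lying flat, 150 mm long; origin near its middle. Leave it alone.
- tape: Bystander: yellow roll of tape lying flat, 90 mm across, 20 mm high; origin at its underside. Leave it alone.
Mind the look-alikes: they are no part of the job. Leave any green look-alike of the cast4 alone. Leave any purple look-alike of the cast1 alone.

How it is judged:
On the way, in this order (a step that is already met when the one before it is completed fails the run):
1. every cast stands flat on the chamber floor, let go (x of cast1 in the frame of chamber between -0.085 and 0.085 m and y of cast1 in the frame of chamber between -0.086 and 0.086 m and z of each of cast1, cast2, cast3, cast4 in the frame of chamber below 0.006 m and angle between each of cast1, cast2, cast3, cast4's own z axis and vertical below 0.12 rad and contact force between the fingers and cast1 below 0.1 N and x of cast2 in the frame of chamber between -0.085 and 0.085 m and y of cast2 in the frame of chamber between -0.086 and 0.086 m and contact force between the fingers and cast2 below 0.1 N and x of cast3 in the frame of chamber between -0.085 and 0.085 m and y of cast3 in the frame of chamber between -0.086 and 0.086 m and contact force between the fingers and cast3 below 0.1 N and x of cast4 in the frame of chamber between -0.085 and 0.085 m and y of cast4 in the frame of chamber between -0.086 and 0.086 m and contact force between the fingers and cast4 below 0.1 N), for 0.2 s.
2. cover shut and dial at its clockwise end stop (value of joint cover below 0.008 m and value of joint dial above 2.5 rad), for 0.2 s.
3. start switch held at its stop for a good second (all of step 2 and value of joint starter above 1 rad), for 1.2 s.
4. start switch let go and sprung back to rest (value of joint starter below 0.1 rad and contact force between the fingers and starter below 0.1 N), for 0.2 s.
At the end, for the whole second after the job is handed in: Every cast at rest, teeth up (0.12 rad), on the chamber floor (6 mm, within the 170 mm square); cover shut to 8 mm, dial beyond 2.5 rad, start switch, once held beyond 1.0 rad for 1.2 s so, back below 0.1 rad (all of step 2 and x of cast1 in the frame of chamber between -0.085 and 0.085 m and y of cast1 in the frame of chamber between -0.086 and 0.086 m and z of each of cast1, cast2, cast3, cast4 in the frame of chamber below 0.006 m and angle between each of cast1, cast2, cast3, cast4's own z axis and vertical below 0.12 rad and linear speed of each of cast1, cast2, cast3, cast4 below 0.02 m/s and x of cast2 in the frame of chamber between -0.085 and 0.085 m and y of cast2 in the frame of chamber between -0.086 and 0.086 m and x of cast3 in the frame of chamber between -0.085 and 0.085 m and y of cast3 in the frame of chamber between -0.086 and 0.086 m and x of cast4 in the frame of chamber between -0.085 and 0.085 m and y of cast4 in the frame of chamber between -0.086 and 0.086 m and value of joint starter below 0.1 rad); the robot touches nothing.
It fails at once if the start switch is twisted (beyond 0.5 rad) while the cover is open by more than 20 mm (value of joint starter above 0.5 rad and value of joint cover above 0.02 m).
It fails at once if the start switch is twisted (beyond 0.5 rad) before the dial is at its end stop (value of joint starter above 0.5 rad and value of joint dial below 2.45 rad).
It fails at once if a bystander is moved by more than 40 mm (distance of any of cup, bur_block, rest, wax_jar, wax_knife, brush, tape from where it was at the start of the episode above 0.04 m).
Of cast1, cast2, cast3, cast4 only 2 to 4 are there at a start; the rules pass over those that are not, and their reading is None.
At some moment in a run one of cast1, cast2, cast3, cast4 may be knocked a few centimetres aside while the robot is not near it.
Once in a run the grip may slacken for a moment while it holds something.
It also fails if it takes over 210 s, if anything falls off the work surface, if the arm or the gripper's body presses on something with over 40 N, if the wrist force passes 120 N, or if a joint passes its speed limit or range.

ROBOT

A 6-joint arm with a two-finger parallel gripper is mounted at the origin on the work surface. World frame = base frame: x ahead of the robot, y to its left, z up, the work surface at z = 0. Lengths are in m, angles in rad, forces in N, time in s.
With the tool pointing down it reaches from about 0.4 to 0.925 m from the base axis. Payload 12.5 kg.
Tool frame: the origin (TCP) lies midway between the tips of the shut fingers; the grasp point (between the pads) lies 19 mm behind it; z points along the fingers, y is the direction in which the jaws open and shut (so a half turn about z gives the same grasp; the last joint's range is limited). The gripper opens to 95 mm and grips with 3 to 60 N. Pads are 20 mm wide; open, the fingers measure 119 mm over their backs; the gripper's body (75 mm by 180 mm) begins 59 mm behind the grasp point.
Start: joints at [-1.348, 0.491, 1.559, -0, 1.092, -0.106], TCP at [0.202, -0.592, 0.215] pointing down, gripper open.
Joint ranges: [-3.1, 3.1], [-0.84, 2.19], [0.05, 2.79], [-1.13, 4.28], [0.06, 2.93], [-2.69, 2.69]. Speed limits (rad/s): [2.22, 2.22, 2.79, 3.14, 3.14, 3.14].

INTERFACE

Orientations are given as a unit quaternion [w, x, y, z].
In Python, from plant import manip gives the robot as it stands.
- The arm moves only by the tool servo_tool, never from a script. Its argument "deltas" is a list that holds one entry, the list of rows, each a list of 7 numbers: the shift along the tool's x, y, z in cm, then the turn, a rotation vector about the tool's x, y, z in degrees, then the opening in per cent of the stroke, from 0 (shut) to 100 (fully open). A call has exactly 10 rows; each row shifts and turns the commanded pose from where the row before left it, along the tool's axes as they then stand; what a row does not reach is not made up. A row lasts 1/10 s, in which the tool goes at most 50 mm and 8.59 degrees, less where a joint would pass 70% of its speed; a pose out of reach is approached as far as the arm can. A call is refused whole if a number of a shift passes 5 or a number of a turn 8.59, either way. A call with a gripper value outside its range is refused whole. The fingers move at their own pace and stop on an object; "force" is the grip in N (left out, the last holds). Time passes only in rows, so rows that do not move let the fingers close, or fill a call up. It gives the time, the measured TCP pose, the force and the opening at its end, in the units of the state.
- manip.get_state(): the state, without advancing time (a new reading comes with each control period).
- manip.snapshot(name): name is "scene" or "top"; returns a dict with "img" (400x640x3 uint8, red, green, blue), "mtx" (3x3 intrinsics, pixels), "T" (4x4, takes a point from camera to world coordinates). Camera axes: x right, y down, z forward; pixel columns grow to the right and rows downward; lengths in m; the calibration is good to about 2 mm. A picture is of the moment at which its call begins. There is no depth.
- manip.sign_off(): hands the job in, once; it reports no verdict.
The state is a dict: "time_s": time; "joint_pos": joint angles; "qd": joint speeds; "joint_torque": joint torques, N m; "position": TCP position; "eef_rot": TCP orientation; "wrist_force": force on the tool from outside, world axes, zero at the start; "wrist_torque": the same for the moment, N m; "gripper_width": finger opening in m.
Only numpy, scipy, OpenCV 4.12 (cv2) and the standard library are available. Lean on these libraries where they do the work, as an engineer would, in place of code of your own. Each camera call takes 0.05 s, during which the arm holds its last target.

## Working session

There is one attempt and no reset: what is moved stays moved. The work goes in short steps, Python scripts to look and compute and a tool call to move; the robot and the scene stay as the last step left them, time stands still between calls to the robot, and variables do not carry over. Pictures are saved under pics/ and viewed, and the job is handed in when it is done.

Besides the shell and the picture viewer there is one more tool, called after "Call:" in YAML: its name, and indented under it one key for each argument. servo_tool: Moves the arm, as the interface text tells. Its arguments: {"type":"object","properties":{"deltas":{"type":"array","items":{"type":"array","items":{"type":"array","items":{"type":"number"}}}},"force":{"type":"number"}},"required":["deltas"]}

```bash
mkdir -p pics; ls
python3 - <<'E'
from plant import manip
import cv2,numpy as np
print(manip.get_state())
for n in("scene","top"):
    s=manip.snapshot(n); cv2.imwrite(f"pics/{n}0.png",s["img"][:,:,::-1]); print(n,s["mtx"].round(1).tolist(),s["T"].round(4).tolist())
E
```

```text
pics
{'time_s': 0.0, 'joint_pos': array([-1.34760551e+00,  4.91537518e-01,  1.55943947e+00,  1.29925500e-05,
        1.09167532e+00, -1.05564694e-01]), 'qd': array([ 0.0008244 , -0.00043942,  0.0006185 ,  0.0007073 , -0.00018487,
        0.00100661]), 'joint_torque': array([-3.03803827e-04, -6.12637281e+01, -2.58177602e+01,  6.92003011e-02,
        4.83433949e-02, -7.90552281e-05]), 'position': array([ 0.20178453, -0.5912846 ,  0.21407887]), 'eef_rot': array([-5.29253934e-04,  9.86520722e-01,  1.63635525e-01, -2.53897914e-05]), 'wrist_force': array([-0.83931202,  0.00974326, -0.30275706]), 'wrist_torque': array([0.01930055, 0.01446932, 0.02319728]), 'gripper_width': 0.09520520472577207}
scene [[370.9, 0.0, 317.0], [0.0, 370.9, 193.5], [0.0, 0.0, 1.0]] [[0.4988, 0.7205, -0.4817, 0.9661], [0.8666, -0.4235, 0.264, -0.2501], [-0.0138, -0.5491, -0.8356, 0.9575], [0.0, 0.0, 0.0, 1.0]]
top [[478.7, 0.0, 317.7], [0.0, 478.7, 209.7], [0.0, 0.0, 1.0]] [[0.0217, -0.987, 0.1594, 0.284], [-0.9997, -0.0192, 0.0171, 0.0229], [-0.0138, -0.1597, -0.9871, 1.4276], [0.0, 0.0, 0.0, 1.0]]
```

View pics/scene0.png

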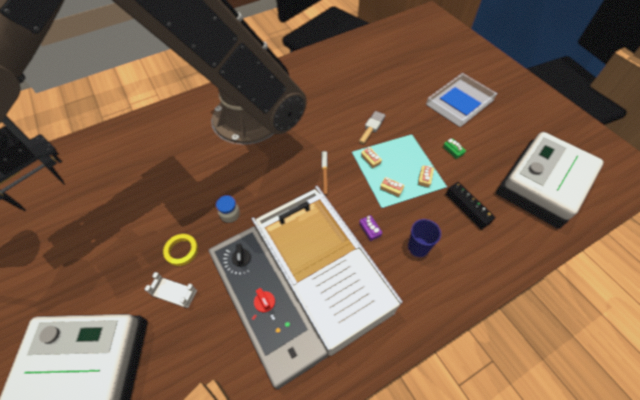

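View pics/top0.png

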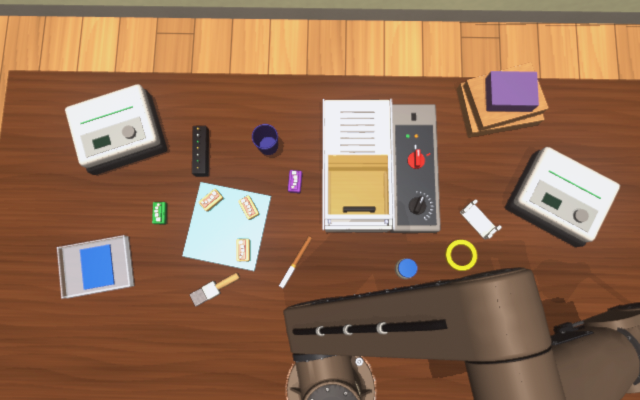

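The top view shows three ochre casts on the teal mat at about (210,200), (249,208) and (244,250). The look-alikes are green at (159,213) and purple at (295,181), both off the mat. I'll enlarge both areas to confirm and to measure the unit.

```bash
cat > h.py <<'E'
from plant import manip
import cv2,numpy as np
from scipy.spatial.transform import Rotation as R
def snap(n,tag=None):
    s=manip.snapshot(n)
    if tag: cv2.imwrite(f"pics/{tag}.png",s["img"][:,:,::-1])
    return s
def ray(s,u,v,z):
    d=s["T"][:3,:3]@np.linalg.solve(s["mtx"],[u,v,1.]); o=s["T"][:3,3]
    return (o+d*(z-o[2])/d[2])
def proj(s,P):
    P=np.atleast_2d(P); c=(P-s["T"][:3,3])@s["T"][:3,:3]; q=c@s["mtx"].T
    return q[:,:2]/q[:,2:]
def crop(s,x0,y0,x1,y1,k,tag):
    cv2.imwrite(f"pics/{tag}.png",cv2.resize(s["img"][y0:y1,x0:x1,::-1],None,fx=k,fy=k,interpolation=cv2.INTER_CUBIC))
def pose():
    s=manip.get_state(); q=s["eef_rot"]; r=R.from_quat([q[1],q[2],q[3],q[0]])
    return s,np.array(s["position"]),r
E
python3 - <<'E'
from h import *
s=snap("top")
crop(s,140,170,310,280,4.5,"c1"); crop(s,310,90,450,240,4,"c2")
E
```

```text
(no output)
```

View pics/c1.png

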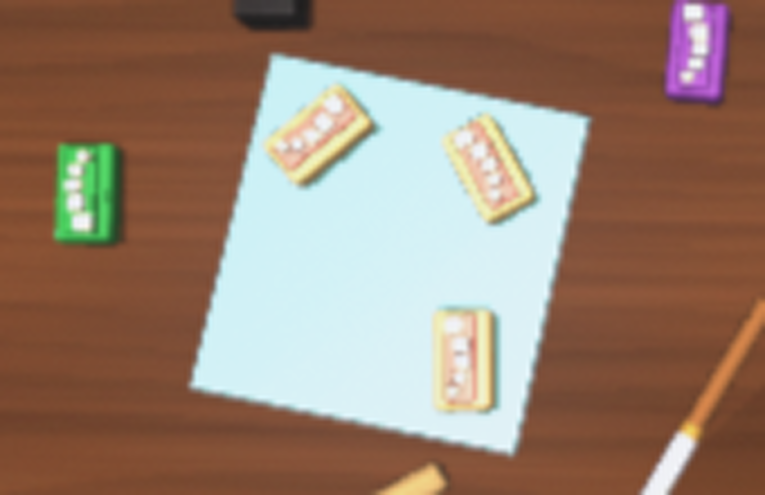

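View pics/c2.png

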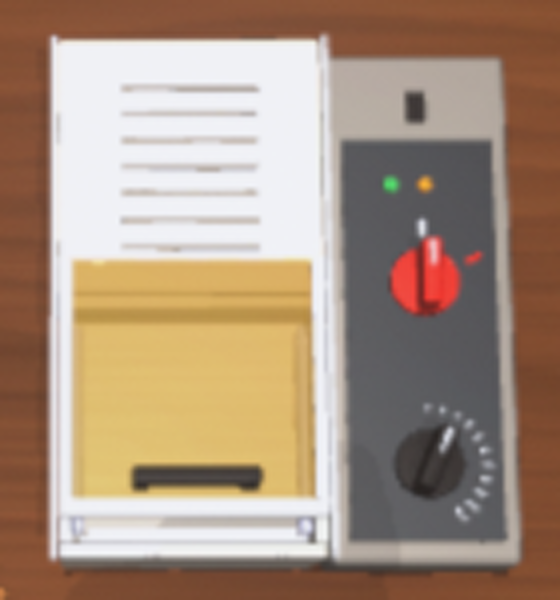

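Run:
```python
from h import *
s=snap("top")
P=lambda cx,cy,z: ray(s,310+(cx+.5)/4-.5,90+(cy+.5)/4-.5,z)[:2]
for n,a in dict(red=(425,282,.07),blk=(430,463,.07),deckBR=(502,57,.06),deckFR=(520,562,.06),railLB=(52,36,.097),railLF=(52,558,.097),railRB=(325,36,.097),railRF=(330,560,.097),hL=(133,474,.131),hR=(262,474,.131),hC=(197,472,.131)).items(): print(n,P(*a).round(4))
```

```text
red [ 0.655  -0.2365]
blk [ 0.5213 -0.2386]
deckBR [ 0.8322 -0.2977]
deckFR [ 0.4524 -0.3039]
railLB [0.8282 0.0386]
railLF [0.4441 0.0309]
railRB [ 0.8314 -0.1606]
railRF [ 0.4466 -0.163 ]
hL [ 0.4991 -0.0237]
hR [ 0.5008 -0.112 ]
hC [ 0.5013 -0.0675]
```

Run:
```python
from h import *
s=snap("scene")
crop(s,200,180,410,390,3.6,"c3")
crop(s,345,125,475,215,6,"c4")
```

```text
(no output)
```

View pics/c3.png

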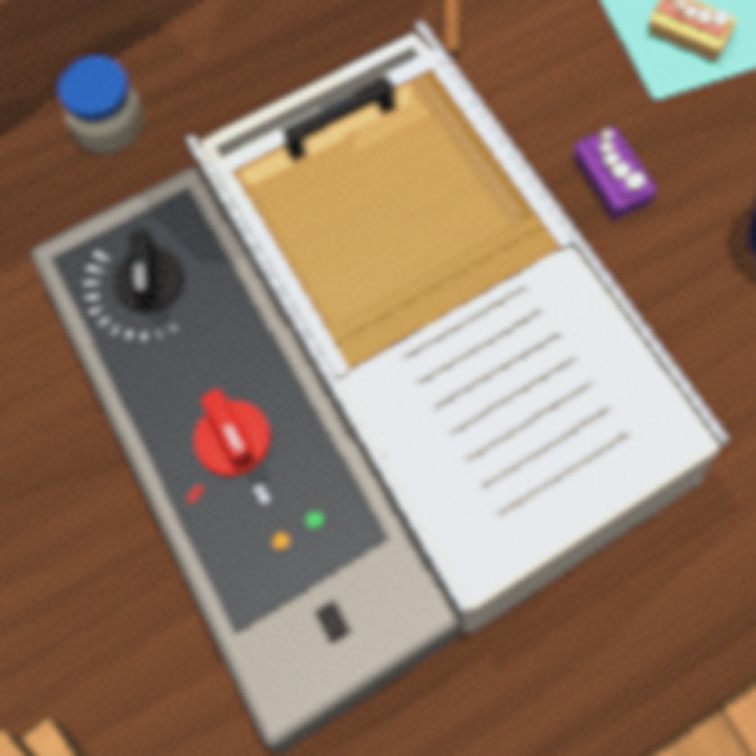

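View pics/c4.png

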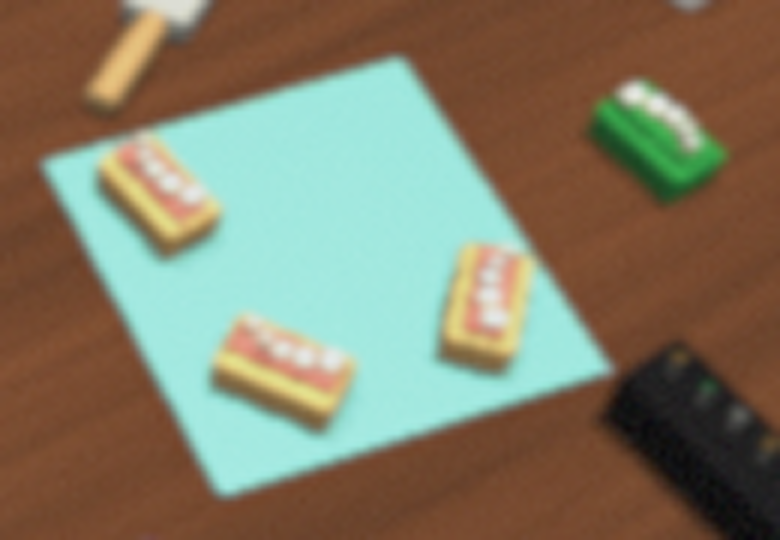

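```bash
cat >> h.py <<'E'
def casts(s,plane=.022,hull=None):
    img=s["img"]; hsv=cv2.cvtColor(img,cv2.COLOR_RGB2HSV)
    k=6; big=cv2.resize(img,None,fx=k,fy=k,interpolation=cv2.INTER_CUBIC); hsv=cv2.cvtColor(big,cv2.COLOR_RGB2HSV)
    teal=((hsv[...,0]>75)&(hsv[...,0]<105)&(hsv[...,1]>20)&(hsv[...,2]>150)).astype(np.uint8)
    teal=cv2.morphologyEx(teal,cv2.MORPH_OPEN,np.ones((7,7)))
    cs,_=cv2.findContours(teal,cv2.RETR_EXTERNAL,cv2.CHAIN_APPROX_NONE); c=max(cs,key=cv2.contourArea)
    m=np.zeros_like(teal); cv2.fillPoly(m,[cv2.convexHull(c)],1)
    o=cv2.morphologyEx(m&(1-teal),cv2.MORPH_OPEN,np.ones((13,13)))
    cs,_=cv2.findContours(o,cv2.RETR_EXTERNAL,cv2.CHAIN_APPROX_NONE); out=[]
    for c in cs:
        if cv2.contourArea(c)<2500: continue
        pts=[ray(s,(u+.5)/k-.5,(v+.5)/k-.5,plane)[:2] for u,v in cv2.convexHull(c)[:,0]]
        (x,y),(w,h),a=cv2.minAreaRect((np.array(pts)*1000).astype(np.float32))
        if w<h: a+=90; w,h=h,w
        out.append((round(x),round(y),round(w),round(h),round((a+90)%180-90)))
    return out
E
python3 - <<'E'
from h import *
t=snap("top"); s=snap("scene")
print(casts(t)); print(casts(s,.018))
P=lambda cx,cy,z: ray(s,200+(cx+.5)/3.6-.5,180+(cy+.5)/3.6-.5,z)[:2]
for n,a in dict(red=(232,437,.07),blk=(150,277,.07),deckFR=(35,252,.06),deckBR=(272,745,.06),railLB=(727,437,.097),railLF=(420,22,.097),railRF=(191,138,.097),hR=(288,135,.131),hL=(393,86,.131),coverFR=(238,170,.097),coverFL=(432,72,.097)).items(): print(n,P(*a).round(4))
print([ray(t,310+cx/4,90+cy/4,.097)[:2].round(4) for cx,cy in((73,497),(312,497))])
E
```

```text
[(387, 266, 70, 43, 3), (515, 255, 71, 41, 32), (535, 369, 69, 44, -48)]
[(517, 257, 71, 54, 31), (537, 373, 87, 43, -49), (387, 268, 85, 53, 0)]
red [ 0.6586 -0.2343]
blk [ 0.5244 -0.2356]
deckFR [ 0.4584 -0.3007]
deckBR [ 0.8356 -0.2934]
railLB [0.8289 0.0421]
railLF [0.4464 0.0331]
railRF [ 0.4508 -0.1651]
hR [ 0.5039 -0.1077]
hL [ 0.506  -0.0231]
coverFR [ 0.4927 -0.1466]
coverFL [0.4912 0.018 ]
[array([0.4864, 0.016 ]), array([ 0.4897, -0.1516])]
```

```bash
cat >> h.py <<'E'
O=np.array([.543,-.065]); YAW=np.deg2rad(1.0)
def unit(x,y): c,s=np.cos(YAW),np.sin(YAW); return O+[c*x-s*y,s*x+c*y]
def st():
    s,p,r=pose(); X=r.as_matrix()
    phi=np.degrees(np.arctan2(X[1,0],X[0,0])); tilt=np.degrees(np.arccos(-X[2,2]))
    print("t%.2f"%s["time_s"],"p",p.round(4),"phi %.2f tilt %.2f"%(phi,tilt),"w %.4f"%s["gripper_width"],"F",s["wrist_force"].round(1),"T",s["wrist_torque"].round(2),"j6 %.1f"%np.degrees(s["joint_pos"][5]))
    return s,p,phi
def go(x,y,z,phi=None,start=None,quiet=False):
    """prints turn about tool z (deg), then shift (cm) in the tool axes after that turn"""
    s,p,ph=st() if not quiet else (None,)*3
    if start is not None: p,ph=np.array(start[:3]),start[3]
    if phi is None: phi=ph
    a=np.radians(phi); d=np.array([x,y,z])-p
    print("-> turn %.1f"%((ph-phi+180)%360-180)," shift x %.2f y %.2f z %.2f cm"%tuple(100*np.array([d[0]*np.cos(a)+d[1]*np.sin(a),d[0]*np.sin(a)-d[1]*np.cos(a),-d[2]])))
E
python3 - <<'E'
from h import *
go(.5025,-.067,.18,91)
E
```

```text
t0.35 p [ 0.2018 -0.5915  0.2145] phi 18.84 tilt 0.01 w 0.0952 F [ 0.3 -0.1  0.8] T [-0.    0.04 -0.02] j6 -6.1
-> turn -72.2  shift x 51.92 y 30.98 z 3.45 cm
```

Call:
servo_tool:
  deltas:
    - [[0,0,0,0,0,-8,70],[0,0,0,0,0,-8,70],[0,0,0,0,0,-8,70],[0,0,0,0,0,-8,70],[0,0,0,0,0,-8,70],[0,0,0,0,0,-8,70],[0,0,0,0,0,-8,70],[0,0,0,0,0,-8,70],[0,0,0,0,0,-8,70],[0,0,0,0,0,0,70]]
  force: 20

```text
time_s: 1.35
position: [0.2018, -0.5915, 0.2146]
eef_rot: [-0.0, 0.701, 0.713, -0.0]
wrist_force: [-0.8, -0.6, -0.1]
gripper_width: 0.0667
```

Call:
servo_tool:
  deltas:
    - [[3.7,2.2,0.2,0,0,0,70],[3.7,2.2,0.2,0,0,0,70],[3.7,2.2,0.2,0,0,0,70],[3.7,2.2,0.2,0,0,0,70],[3.7,2.2,0.2,0,0,0,70],[3.7,2.2,0.2,0,0,0,70],[3.7,2.2,0.2,0,0,0,70],[3.7,2.2,0.2,0,0,0,70],[3.7,2.2,0.2,0,0,0,70],[3.7,2.2,0.2,0,0,0,70]]

```text
time_s: 2.35
position: [0.4171, -0.2168, 0.1948]
eef_rot: [0.0, 0.704, 0.711, 0.0]
wrist_force: [0.5, -0.2, 0.3]
gripper_width: 0.0666
```

Call:
servo_tool:
  deltas:
    - [[3.7,2.2,0,0,0,0,70],[3.7,2.2,0,0,0,0,70],[3.7,2.2,0,0,0,0,70],[3.0,2.0,0,0,0,0,70],[0.8,0.4,0,0,0,0,70],[0,0,0,0,0,0,70],[0,0,0,0,0,0,70],[0,0,0,0,0,0,70],[0,0,0,0,0,0,70],[0,0,0,0,0,0,70]]

```text
time_s: 3.35
position: [0.504, -0.0688, 0.1947]
eef_rot: [0.0, 0.702, 0.712, -0.0]
wrist_force: [0.5, -0.5, 0.5]
gripper_width: 0.0666
```

Run:
```python
from h import *
go(.5025,-.067,.108,91)
s=snap("scene"); crop(s,200,120,410,330,3.6,"d1")
```

```text
t3.35 p [ 0.504  -0.0688  0.1947] phi 90.75 tilt 0.01 w 0.0666 F [ 0.5 -0.5  0.5] T [-0.   -0.11 -0.  ] j6 -16.0
-> turn -0.2  shift x 0.18 y -0.15 z 8.67 cm
```

View pics/d1.png

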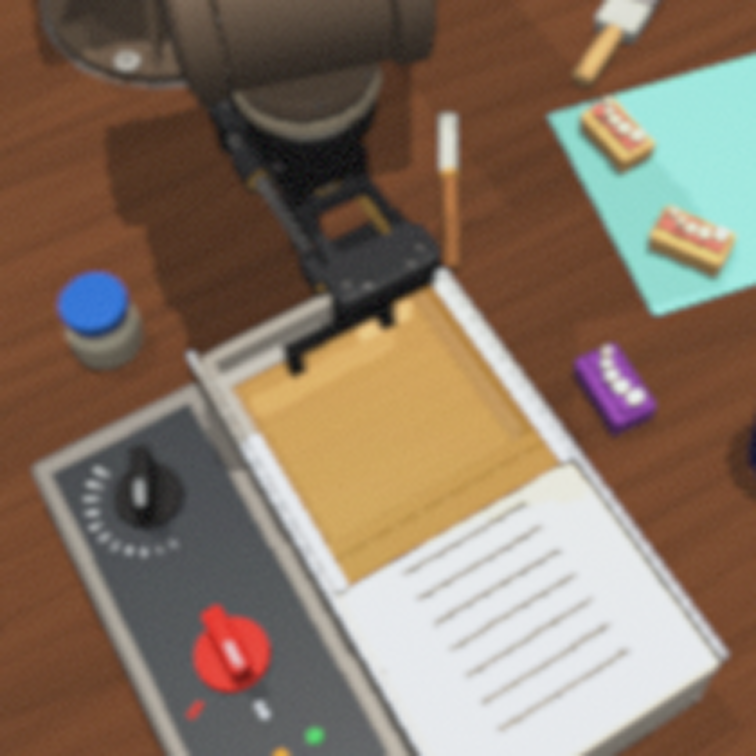

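The gripper hangs over the handle bar, which runs from crop (290,350) to (390,315). Next I go down and grip it.

Call:
servo_tool:
  deltas:
    - [[0,-0.1,1.5,0,0,0,70],[0.1,0,1.5,0,0,0,70],[0,0,1.5,0,0,0,70],[0,0,1.5,0,0,0,70],[0,0,1.5,0,0,0,70],[0,0,1.1,0,0,0,70],[0,0,0,0,0,0,70],[0,0,0,0,0,0,10],[0,0,0,0,0,0,10],[0,0,0,0,0,0,10]]
  force: 15

```text
time_s: 4.4
position: [0.5035, -0.0672, 0.1092]
eef_rot: [0.001, 0.702, 0.712, 0.0]
wrist_force: [1.1, -0.9, -0.5]
gripper_width: 0.0477
```

Call:
servo_tool:
  deltas:
    - [[0,0,0,0,0,0,5],[0,0,0,0,0,0,5],[0,0,0,0,0,0,5],[0,0,0,0,0,0,5],[0,0,0,0,0,0,5],[0,0,0,0,0,0,5],[0,0,0,0,0,0,5],[0,0,0,0,0,0,5],[0,0,0,0,0,0,5],[0,0,0,0,0,0,5]]

```text
time_s: 5.4
position: [0.5032, -0.067, 0.1086]
eef_rot: [0.0, 0.702, 0.712, -0.0]
wrist_force: [-0.9, 0.6, 2.2]
gripper_width: 0.014
```

Run:
```python
from h import *
st(); print(unit(.115,0))
```

```text
t5.40 p [ 0.5032 -0.067   0.1086] phi 90.84 tilt 0.00 w 0.0140 F [-0.9  0.6  2.2] T [0.08 0.21 0.15] j6 -15.9
[ 0.65798248 -0.06299297]
```

Call:
servo_tool:
  deltas:
    - [[0,1,0,0,0,0,5],[0,2,0,0,0,0,5],[0,2,0,0,0,0,5],[0,2,0,0,0,0,5],[0,2,0,0,0,0,5],[0,2,0,0,0,0,5],[0,2,0,0,0,0,5],[0,1.5,0,0,0,0,5],[0,0.7,0,0,0,0,5],[0,0.2,0,0,0,0,5]]

```text
time_s: 6.4
position: [0.6584, -0.0639, 0.1087]
eef_rot: [-0.0, 0.702, 0.712, 0.0]
wrist_force: [-8.1, 4.4, 8.5]
gripper_width: 0.014
```

Call:
servo_tool:
  deltas:
    - [[0,0.2,0,0,0,0,5],[0,0.2,0,0,0,0,5],[0,0,0,0,0,0,60],[0,0,0,0,0,0,60],[0,0,0,0,0,0,60],[0,0,0,0,0,0,60],[0,0,-1.5,0,0,0,60],[0,0,-2.5,0,0,0,60],[0,0,-3,0,0,0,60],[0,0,-3,0,0,0,60]]

```text
time_s: 7.4
position: [0.6613, -0.0648, 0.2108]
eef_rot: [0.0, 0.702, 0.712, 0.0]
wrist_force: [0.7, 0.0, 0.4]
gripper_width: 0.057
```

Run:
```python
from h import *
st()
s=snap("top"); crop(s,310,90,450,240,4,"d2"); print(casts(s))
```

```text
t7.40 p [ 0.6613 -0.0648  0.2108] phi 90.83 tilt 0.04 w 0.0570 F [0.7 0.  0.4] T [-0.   -0.12 -0.01] j6 -12.1
[(465, 315, 221, 90, -49), (535, 369, 69, 45, -48)]
```

View pics/d2.png

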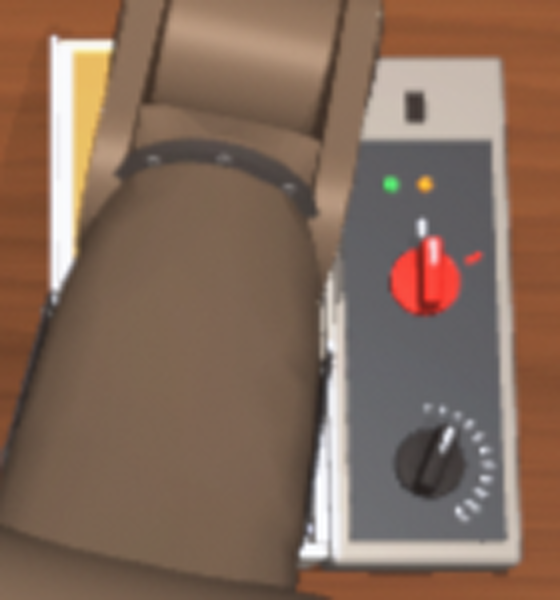

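Run:
```python
from h import *
go(.536,.370,.12,132)
```

```text
t7.45 p [ 0.6629 -0.0651  0.2163] phi 90.84 tilt 0.45 w 0.0569 F [-0.7 -1.2  3.9] T [ 0.01 -0.05 -0.03] j6 -12.1
-> turn -41.2  shift x 40.82 y 19.68 z 9.63 cm
```

Call:
servo_tool:
  deltas:
    - [[0,0,0,0,0,-8.2,80],[0,0,0,0,0,-8.2,80],[0,0,0,0,0,-8.2,80],[0,0,0,0,0,-8.2,80],[0,0,0,0,0,-8.2,80],[4,2,0,0,0,0,80],[4,2,0,0,0,0,80],[4,2,0,0,0,0,80],[4,2,0,0,0,0,80],[4,2,0,0,0,0,80]]

```text
time_s: 8.45
position: [0.6019, 0.1525, 0.2097]
eef_rot: [0.001, 0.408, 0.913, 0.0]
wrist_force: [0.3, 0.4, -1.0]
gripper_width: 0.0758
```

Call:
servo_tool:
  deltas:
    - [[4,2,0,0,0,0,80],[4,2,0,0,0,0,80],[4,2,0,0,0,0,80],[4,2,0,0,0,0,80],[3,1,2,0,0,0,80],[1.5,0.5,3,0,0,0,80],[0,0,3,0,0,0,80],[0,0,1,0,0,0,80],[0,0,0,0,0,0,80],[0,0,0,0,0,0,80]]

```text
time_s: 9.45
position: [0.5372, 0.367, 0.1201]
eef_rot: [0.001, 0.408, 0.913, 0.001]
wrist_force: [0.2, -0.2, -0.0]
gripper_width: 0.0758
```

Run:
```python
from h import *
go(.536,.370,.009,132)
s=snap("scene"); crop(s,345,115,475,215,6,"d3")
```

```text
t9.45 p [0.5372 0.367  0.1201] phi 131.80 tilt 0.10 w 0.0758 F [ 0.2 -0.2 -0. ] T [ 0.03 -0.18  0.01] j6 -13.3
-> turn -0.2  shift x 0.31 y 0.11 z 11.11 cm
```

View pics/d3.png

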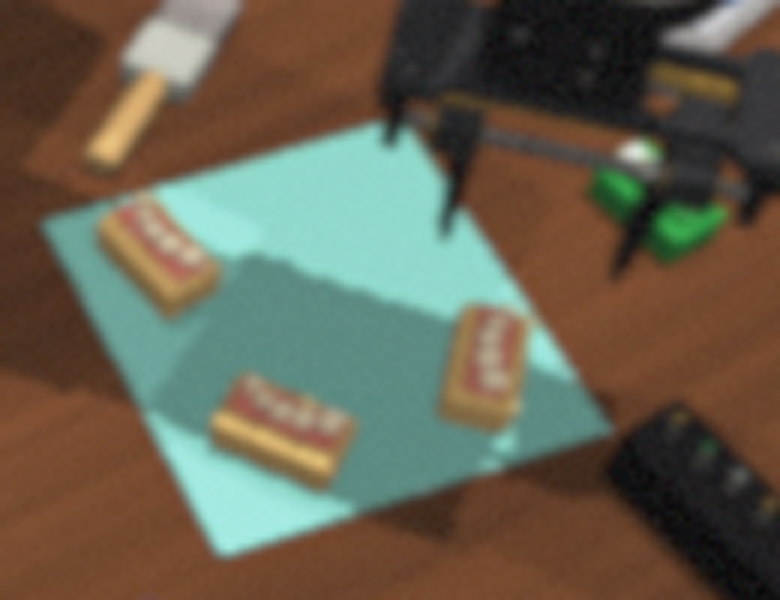

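Call:
servo_tool:
  deltas:
    - [[0.3,0.1,2,0,0,0,80],[0,0,2,0,0,0,80],[0,0,2,0,0,0,80],[0,0,2,0,0,0,80],[0,0,2,0,0,0,80],[0,0,1.1,0,0,0,80],[0,0,0,0,0,0,80],[0,0,0,0,0,0,20],[0,0,0,0,0,0,20],[0,0,0,0,0,0,20]]
  force: 25

```text
time_s: 10.5
position: [0.5355, 0.3702, 0.0086]
eef_rot: [0.0, 0.408, 0.913, 0.001]
wrist_force: [-0.2, -0.9, 0.3]
gripper_width: 0.0573
```

Call:
servo_tool:
  deltas:
    - [[0,0,0,0,0,0,20],[0,0,0,0,0,0,20],[0,0,0,0,0,0,20],[0,0,0,0,0,0,20],[0,0,-1,0,0,0,20],[0,0,-2,0,0,0,20],[0,0,-4,0,0,0,20],[0,0,-4,0,0,0,20],[0,0,-4,0,0,0,20],[0,0,-3,0,0,0,20]]

```text
time_s: 11.5
position: [0.5351, 0.37, 0.1909]
eef_rot: [0.001, 0.408, 0.913, 0.001]
wrist_force: [0.1, 0.0, -0.6]
gripper_width: 0.0379
```

Run:
```python
from h import *
x,y=unit(.042,.040); print(x,y)
go(x,y,.16,181)
s=snap("scene","d4")
```

```text
0.5842955069390772 -0.024273091123378443
t11.50 p [0.5351 0.37   0.1909] phi 131.84 tilt 0.12 w 0.0379 F [ 0.1  0.  -0.6] T [-0.01 -0.13 -0.02] j6 -13.0
-> turn -49.2  shift x -4.23 y -39.51 z 3.09 cm
```

View pics/d4.png

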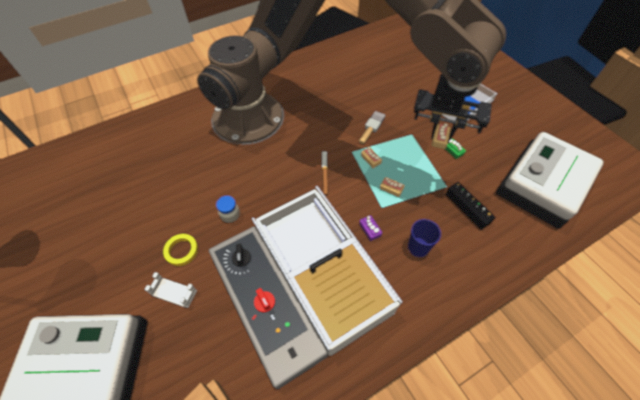

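The cover is open, and the cast is held with its width reading 37.9 mm, at (443,135). I'll carry it to the back-left spot.

Call:
servo_tool:
  deltas:
    - [[0,0,0,0,0,-8.2,20],[0,0,0,0,0,-8.2,20],[0,0,0,0,0,-8.2,20],[0,0,0,0,0,-8.2,20],[0,0,0,0,0,-8.2,20],[0,0,0,0,0,-8.2,20],[-0.5,-4,0,0,0,0,20],[-0.5,-4,0,0,0,0,20],[-0.5,-4,0,0,0,0,20],[-0.5,-4,0,0,0,0,20]]

```text
time_s: 12.55
position: [0.5577, 0.2089, 0.1879]
eef_rot: [-0.0, -0.009, 1.0, -0.0]
wrist_force: [0.8, 0.9, -0.5]
gripper_width: 0.0378
```

Call:
servo_tool:
  deltas:
    - [[-0.5,-4,0,0,0,0,20],[-0.5,-4,0,0,0,0,20],[-0.5,-4,0,0,0,0,20],[-0.3,-4,0,0,0,0,20],[-0.4,-4,0,0,0,0,20],[0,-2.5,0.5,0,0,0,20],[0,-1,1,0,0,0,20],[0,0,1,0,0,0,20],[0,0,0,0,0,0,20],[0,0,0,0,0,0,20]]

```text
time_s: 13.55
position: [0.5841, -0.023, 0.1624]
eef_rot: [-0.0, -0.01, 1.0, 0.0]
wrist_force: [0.4, -0.1, -0.8]
gripper_width: 0.0379
```

Run:
```python
from h import *
x,y=unit(.042,.040)
go(x,y,.046,181)
s=snap("scene"); crop(s,220,160,420,340,3.6,"d5")
```

```text
t13.55 p [ 0.5841 -0.023   0.1624] phi -178.89 tilt 0.05 w 0.0379 F [ 0.4 -0.1 -0.8] T [ 0.08 -0.11 -0.04] j6 -99.8
-> turn 0.1  shift x -0.02 y -0.13 z 11.64 cm
```

View pics/d5.png

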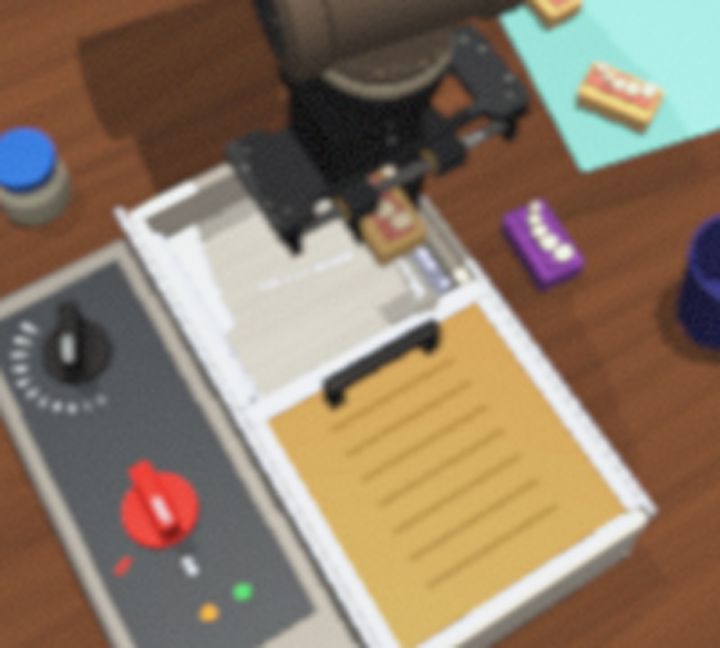

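Call:
servo_tool:
  deltas:
    - [[0,-0.1,2,0,0,0,20],[0,0,2,0,0,0,20],[0,0,2,0,0,0,20],[0,0,2,0,0,0,20],[0,0,2,0,0,0,20],[0,0,1,0,0,0,20],[0,0,0.5,0,0,0,20],[0,0,0,0,0,0,20],[0,0,0,0,0,0,60],[0,0,0,0,0,0,60]]

```text
time_s: 14.6
position: [0.5847, -0.0252, 0.0485]
eef_rot: [0.001, -0.009, 1.0, -0.0]
wrist_force: [0.2, -0.7, -0.6]
gripper_width: 0.049
```

Call:
servo_tool:
  deltas:
    - [[0,0,0,0,0,0,60],[0,0,0,0,0,0,60],[0,0,0,0,0,0,60],[0,0,-1,0,0,0,60],[0,0,-2,0,0,0,60],[0,0,-3,0,0,0,60],[0,0,-4,0,0,0,60],[0,0,-4,0,0,0,60],[0,0,-1,0,0,0,60],[0,0,0,0,0,0,60]]

```text
time_s: 15.6
position: [0.5847, -0.0253, 0.1997]
eef_rot: [0.002, -0.009, 1.0, -0.0]
wrist_force: [0.3, 0.5, -0.0]
gripper_width: 0.0569
```

Run:
```python
from h import *
go(.516,.256,.12,212)
s=snap("scene"); crop(s,220,100,480,300,3,"d6"); print(casts(s,.018))
```

```text
t15.60 p [ 0.5847 -0.0253  0.1997] phi -178.96 tilt 0.21 w 0.0569 F [ 0.3  0.5 -0. ] T [ 0.1  -0.23  0.04] j6 -100.0
-> turn -31.0  shift x -9.08 y 27.49 z 7.97 cm
[(517, 257, 71, 54, 31), (389, 267, 81, 52, 1)]
```

View pics/d6.png

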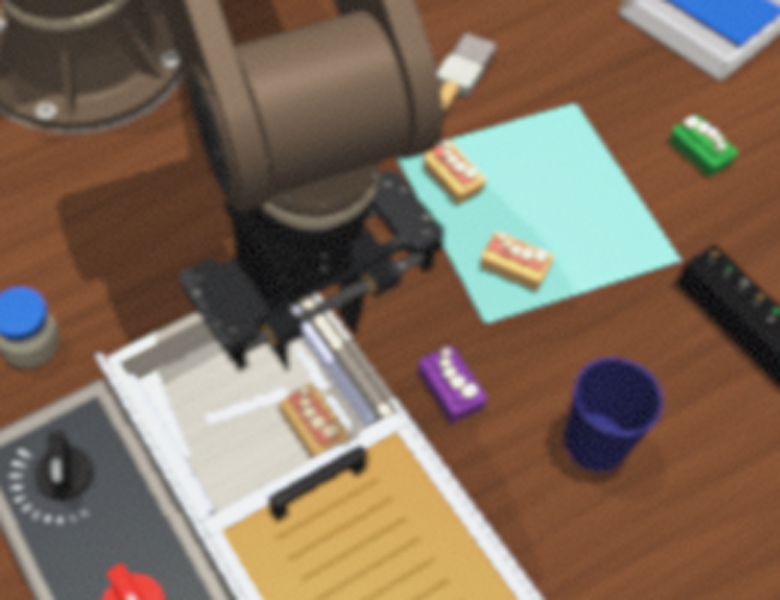

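Cast 1 stands in the chamber at crop (313,415). Next is the cast at (516,256) mm, seen at crop (516,260): ochre with pink gum and on the mat.

Call:
servo_tool:
  deltas:
    - [[0,0,0,0,0,-7.8,60],[0,0,0,0,0,-7.8,60],[0,0,0,0,0,-7.7,70],[0,0,0,0,0,-7.7,80],[-1.3,4,0,0,0,0,80],[-1.3,4,0,0,0,0,80],[-1.3,4,0,0,0,0,80],[-1.3,4,0,0,0,0,80],[-1.3,4,0,0,0,0,80],[-1.3,4,0,0,0,0,80]]

```text
time_s: 16.65
position: [0.5217, 0.221, 0.1958]
eef_rot: [-0.002, -0.276, 0.961, -0.0]
wrist_force: [1.3, -0.0, -0.4]
gripper_width: 0.0761
```

Call:
servo_tool:
  deltas:
    - [[-1.1,2.5,2,0,0,0,80],[-0.2,1,3,0,0,0,80],[0,0,3,0,0,0,80],[0,0,0,0,0,0,80],[0,0,0,0,0,0,80],[0,0,0,0,0,0,80],[0,0,0,0,0,0,80],[0,0,0,0,0,0,80],[0,0,0,0,0,0,80],[0,0,0,0,0,0,80]]

```text
time_s: 17.65
position: [0.5156, 0.2561, 0.118]
eef_rot: [0.0, -0.276, 0.961, -0.0]
wrist_force: [-0.2, -0.1, -0.7]
gripper_width: 0.0762
```

Run:
```python
from h import *
go(.516,.256,.009,212)
s=snap("scene"); crop(s,330,100,480,250,4,"d7")
```

```text
t17.65 p [0.5156 0.2561 0.118 ] phi -147.97 tilt 0.04 w 0.0762 F [-0.2 -0.1 -0.7] T [ 0.14 -0.11 -0.02] j6 -102.2
-> turn 0.0  shift x -0.03 y -0.03 z 10.90 cm
```

View pics/d7.png

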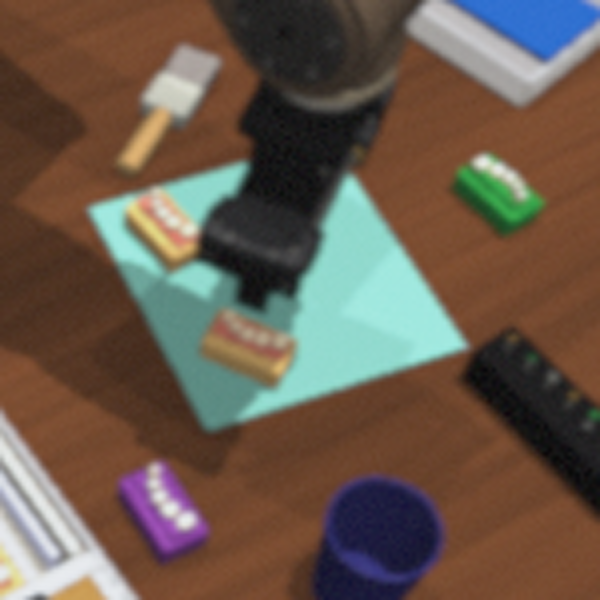

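Call:
servo_tool:
  deltas:
    - [[0,0,2,0,0,0,80],[0,0,2,0,0,0,80],[0,0,2,0,0,0,80],[0,0,2,0,0,0,80],[0,0,2,0,0,0,80],[0,0,0.9,0,0,0,80],[0,0,0,0,0,0,80],[0,0,0,0,0,0,20],[0,0,0,0,0,0,20],[0,0,0,0,0,0,20]]
  force: 25

```text
time_s: 18.7
position: [0.5159, 0.2563, 0.0094]
eef_rot: [0.001, -0.276, 0.961, -0.0]
wrist_force: [-0.6, 0.6, -0.1]
gripper_width: 0.0573
```

Call:
servo_tool:
  deltas:
    - [[0,0,0,0,0,0,20],[0,0,0,0,0,0,20],[0,0,0,0,0,0,20],[0,0,0,0,0,0,20],[0,0,-1,0,0,0,20],[0,0,-2,0,0,0,20],[0,0,-4,0,0,0,20],[0,0,-4,0,0,0,20],[0,0,-4,0,0,0,20],[0,0,-3,0,0,0,20]]

```text
time_s: 19.7
position: [0.5155, 0.2562, 0.1917]
eef_rot: [0.001, -0.276, 0.961, 0.0]
wrist_force: [-0.7, -0.0, -1.6]
gripper_width: 0.0382
```

Run:
```python
from h import *
x,y=unit(.042,-.038)
go(x,y,.165,181)
s=snap("scene"); crop(s,220,60,480,260,3,"d8"); print(casts(s,.018))
```

```text
t19.70 p [0.5155 0.2562 0.1917] phi -147.96 tilt 0.11 w 0.0382 F [-0.7 -0.  -1.6] T [ 0.17 -0.13 -0.  ] j6 -102.2
-> turn 31.0  shift x -6.39 y -35.96 z 2.67 cm
[(488, 260, 139, 89, 0), (387, 268, 85, 53, 1), (416, 365, 112, 65, 59)]
```

View pics/d8.png

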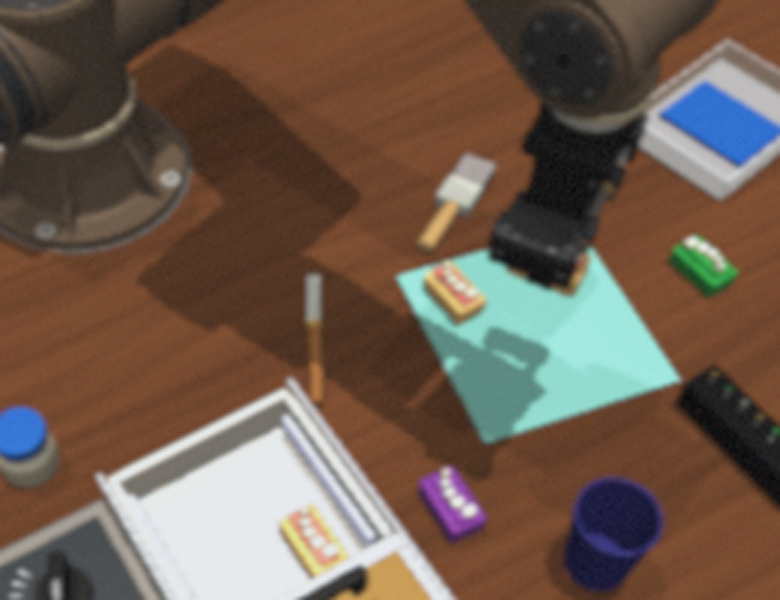

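Call:
servo_tool:
  deltas:
    - [[0,0,0,0,0,7.8,20],[0,0,0,0,0,7.8,20],[0,0,0,0,0,7.7,20],[0,0,0,0,0,7.7,20],[-0.7,-4,0,0,0,0,20],[-0.7,-4,0,0,0,0,20],[-0.7,-4,0,0,0,0,20],[-0.7,-4,0,0,0,0,20],[-0.7,-4,0,0,0,0,20],[-0.7,-4,0,0,0,0,20]]

```text
time_s: 20.75
position: [0.5617, 0.0154, 0.1889]
eef_rot: [-0.0, -0.009, 1.0, -0.0]
wrist_force: [0.0, 0.7, -0.7]
gripper_width: 0.0379
```

Call:
servo_tool:
  deltas:
    - [[-0.7,-4,0,0,0,0,20],[-0.7,-4,0,0,0,0,20],[-0.5,-3,0,0,0,0,20],[-0.2,-1,0.5,0,0,0,20],[0,0,1,0,0,0,20],[0,0,1,0,0,0,20],[0,0,0,0,0,0,20],[0,0,0,0,0,0,20],[0,0,0,0,0,0,20],[0,0,0,0,0,0,20]]

```text
time_s: 21.75
position: [0.5851, -0.1022, 0.164]
eef_rot: [0.0, -0.009, 1.0, -0.0]
wrist_force: [-0.2, 0.4, -1.1]
gripper_width: 0.0381
```

Run:
```python
from h import *
x,y=unit(.042,-.038)
go(x,y,.048,181)
s=snap("scene"); crop(s,220,160,420,340,3.6,"d9")
```

```text
t21.75 p [ 0.5851 -0.1022  0.164 ] phi -178.93 tilt 0.04 w 0.0381 F [-0.2  0.4 -1.1] T [ 0.1  -0.14  0.04] j6 -107.3
-> turn 0.1  shift x -0.05 y -0.01 z 11.60 cm
```

View pics/d9.png

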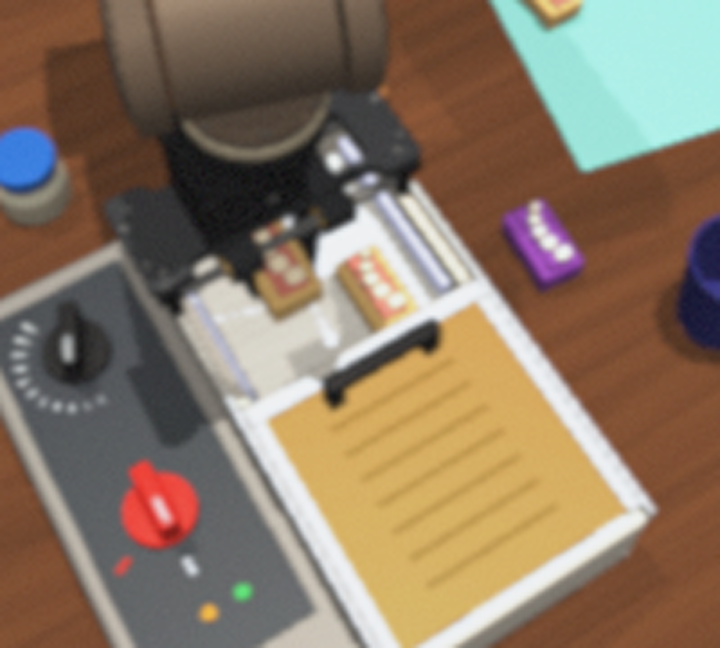

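Call:
servo_tool:
  deltas:
    - [[0,0,2,0,0,0,20],[0,0,2,0,0,0,20],[0,0,2,0,0,0,20],[0,0,2,0,0,0,20],[0,0,2,0,0,0,20],[0,0,1.3,0,0,0,20],[0,0,0.4,0,0,0,20],[0,0,0,0,0,0,20],[0,0,0,0,0,0,60],[0,0,0,0,0,0,60]]

```text
time_s: 22.8
position: [0.5854, -0.1027, 0.0474]
eef_rot: [0.001, -0.009, 1.0, -0.0]
wrist_force: [0.6, 0.0, -0.3]
gripper_width: 0.0489
```

Call:
servo_tool:
  deltas:
    - [[0,0,0,0,0,0,60],[0,0,0,0,0,0,60],[0,0,0,0,0,0,60],[0,0,-1,0,0,0,60],[0,0,-2,0,0,0,60],[0,0,-3,0,0,0,60],[0,0,-4,0,0,0,60],[0,0,-4,0,0,0,60],[0,0,-1,0,0,0,60],[0,0,0,0,0,0,60]]

```text
time_s: 23.8
position: [0.5854, -0.1027, 0.1987]
eef_rot: [0.002, -0.009, 1.0, -0.001]
wrist_force: [-0.3, -0.8, -0.9]
gripper_width: 0.0572
```

Run:
```python
from h import *
s=snap("scene"); crop(s,220,100,480,300,3,"d10"); print(casts(s,.018))
go(.388,.267,.12,182)
```

```text
[(387, 267, 86, 53, 0)]
t23.85 p [ 0.5848 -0.1026  0.197 ] phi -178.96 tilt 0.05 w 0.0572 F [ 0.1  0.2 -1.4] T [ 0.12 -0.13 -0.02] j6 -107.4
-> turn -1.0  shift x 18.38 y 37.62 z 7.70 cm
```

View pics/d10.png

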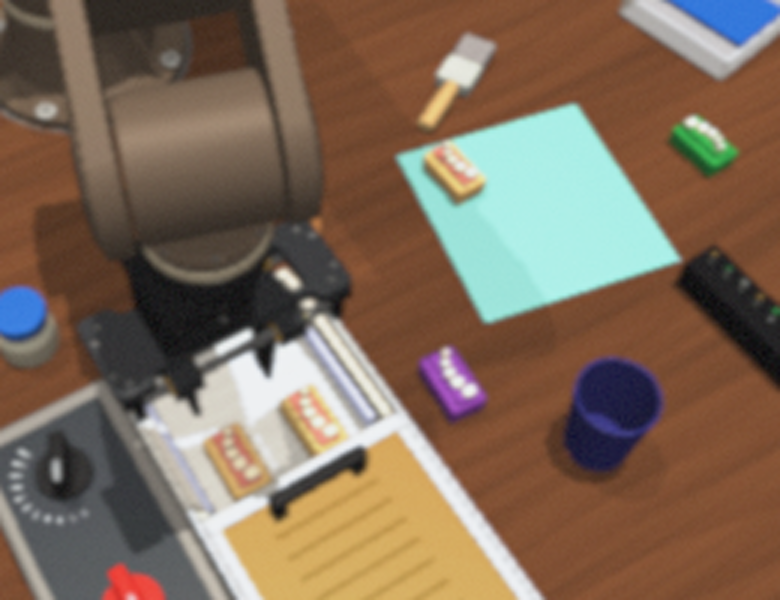

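Call:
servo_tool:
  deltas:
    - [[2,4,0,0,0,-1,60],[2,4,0,0,0,0,60],[2,4,0,0,0,0,70],[2,4,0,0,0,0,80],[2,4,0,0,0,0,80],[2,4,0,0,0,0,80],[2,4,0,0,0,0,80],[2,4,0,0,0,0,80],[1.5,3.5,0,0,0,0,80],[0.9,1.5,2,0,0,0,80]]

```text
time_s: 24.85
position: [0.3875, 0.2633, 0.1765]
eef_rot: [0.0, -0.019, 1.0, 0.0]
wrist_force: [0.9, 0.2, -1.7]
gripper_width: 0.0758
```

Call:
servo_tool:
  deltas:
    - [[0,0.5,3,0,0,0,80],[0,0,2.5,0,0,0,80],[0,0,0,0,0,0,80],[0,0,0,0,0,0,80],[0,0,0,0,0,0,80],[0,0,0,0,0,0,80],[0,0,0,0,0,0,80],[0,0,0,0,0,0,80],[0,0,0,0,0,0,80],[0,0,0,0,0,0,80]]

```text
time_s: 25.85
position: [0.3885, 0.266, 0.1217]
eef_rot: [0.0, -0.018, 1.0, 0.0]
wrist_force: [0.3, -0.3, 0.0]
gripper_width: 0.0762
```

Run:
```python
from h import *
s=snap("scene"); crop(s,220,80,480,280,3,"d11")
go(.388,.267,.009,182)
```

```text
t25.90 p [0.3885 0.2659 0.1217] phi -177.96 tilt 0.01 w 0.0761 F [ 0.5 -0.3  0.3] T [ 0.09 -0.09 -0.  ] j6 -65.7
-> turn 0.0  shift x 0.04 y 0.11 z 11.27 cm
```

View pics/d11.png

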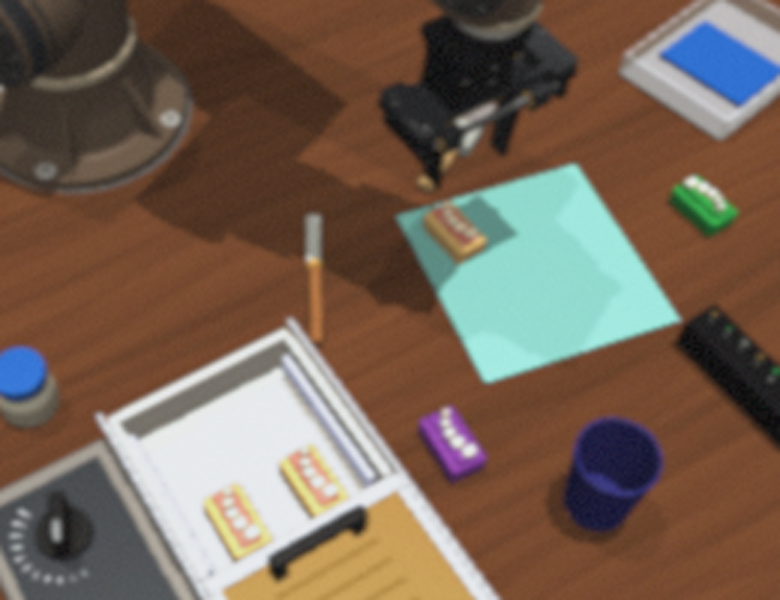

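Call:
servo_tool:
  deltas:
    - [[0,0.1,2,0,0,0,80],[0,0,2,0,0,0,80],[0,0,2,0,0,0,80],[0,0,2,0,0,0,80],[0,0,2,0,0,0,80],[0,0,1.3,0,0,0,80],[0,0,0,0,0,0,80],[0,0,0,0,0,0,20],[0,0,0,0,0,0,20],[0,0,0,0,0,0,20]]
  force: 25

```text
time_s: 26.9
position: [0.3887, 0.2671, 0.0093]
eef_rot: [0.001, -0.018, 1.0, 0.0]
wrist_force: [0.3, -0.1, 0.4]
gripper_width: 0.0574
```

Call:
servo_tool:
  deltas:
    - [[0,0,0,0,0,0,20],[0,0,0,0,0,0,20],[0,0,0,0,0,0,20],[0,0,0,0,0,0,20],[0,0,-1,0,0,0,20],[0,0,-2,0,0,0,20],[0,0,-4,0,0,0,20],[0,0,-4,0,0,0,20],[0,0,-4,0,0,0,20],[0,0,-3,0,0,0,20]]

```text
time_s: 27.9
position: [0.3883, 0.2669, 0.1915]
eef_rot: [0.001, -0.018, 1.0, 0.0]
wrist_force: [1.1, 0.4, -1.5]
gripper_width: 0.0378
```

Run:
```python
from h import *
x,y=unit(-.042,0)
go(x,y,.165,181)
s=snap("scene"); crop(s,220,60,480,260,3,"d12")
```

```text
t27.90 p [0.3883 0.2669 0.1915] phi -177.96 tilt 0.11 w 0.0378 F [ 1.1  0.4 -1.5] T [ 0.12 -0.19  0.07] j6 -65.6
-> turn 1.0  shift x -10.69 y -33.46 z 2.65 cm
```

View pics/d12.png

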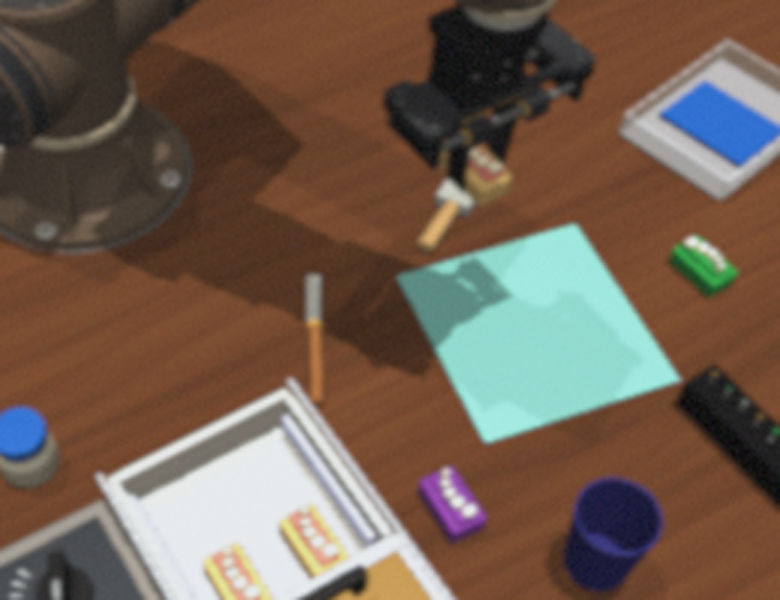

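Call:
servo_tool:
  deltas:
    - [[-0.6,-2,0,0,0,1,20],[-1.2,-3.5,0,0,0,0,20],[-1.2,-3.8,0,0,0,0,20],[-1.2,-3.8,0,0,0,0,20],[-1.2,-3.8,0,0,0,0,20],[-1.2,-3.8,0,0,0,0,20],[-1.2,-3.8,0,0,0,0,20],[-1.2,-3.8,0,0,0,0,20],[-1.1,-3.5,0,0,0,0,20],[-0.6,-1.7,0,0,0,0,20]]

```text
time_s: 28.95
position: [0.5022, -0.0683, 0.1887]
eef_rot: [0.0, -0.008, 1.0, -0.0]
wrist_force: [0.5, 0.6, -2.0]
gripper_width: 0.0379
```

Call:
servo_tool:
  deltas:
    - [[0,0,1.5,0,0,0,20],[0,0,1.2,0,0,0,20],[0,0,0,0,0,0,20],[0,0,0,0,0,0,20],[0,0,0,0,0,0,20],[0,0,0,0,0,0,20],[0,0,0,0,0,0,20],[0,0,0,0,0,0,20],[0,0,0,0,0,0,20],[0,0,0,0,0,0,20]]

```text
time_s: 29.95
position: [0.5018, -0.0659, 0.1616]
eef_rot: [0.0, -0.009, 1.0, -0.0]
wrist_force: [0.1, -1.0, -0.7]
gripper_width: 0.0378
```

Run:
```python
from h import *
x,y=unit(-.042,0)
go(x,y,.048,181)
s=snap("scene"); crop(s,220,130,420,310,3.6,"d13")
```

```text
t29.95 p [ 0.5018 -0.0659  0.1616] phi -178.96 tilt 0.01 w 0.0378 F [ 0.1 -1.  -0.7] T [ 0.03 -0.18 -0.  ] j6 -106.0
-> turn 0.0  shift x 0.08 y 0.02 z 11.36 cm
```

View pics/d13.png

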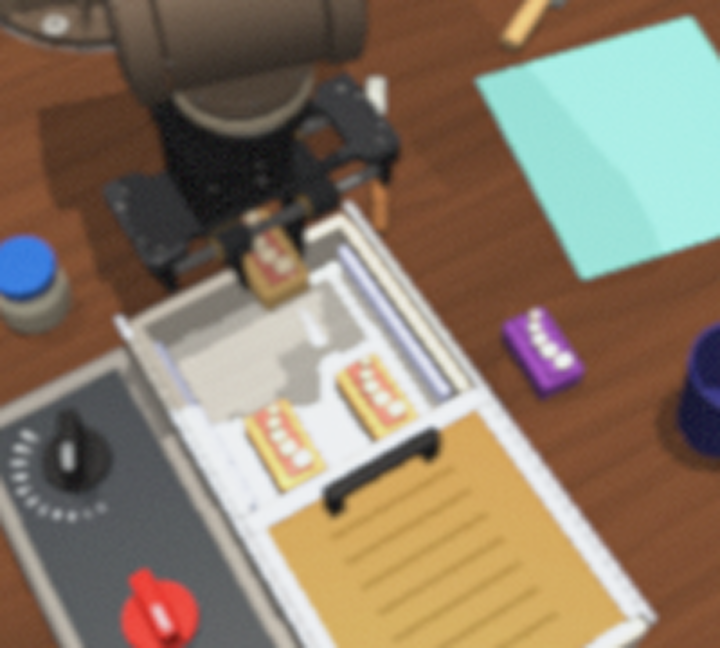

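Call:
servo_tool:
  deltas:
    - [[0,0,2,0,0,0,20],[0,0,2,0,0,0,20],[0,0,2,0,0,0,20],[0,0,2,0,0,0,20],[0,0,2,0,0,0,20],[0,0,1,0,0,0,20],[0,0,0.4,0,0,0,20],[0,0,0,0,0,0,20],[0,0,0,0,0,0,60],[0,0,0,0,0,0,60]]

```text
time_s: 31.0
position: [0.5023, -0.0661, 0.0484]
eef_rot: [0.001, -0.009, 1.0, -0.0]
wrist_force: [-0.2, 0.4, 0.9]
gripper_width: 0.0487
```

Call:
servo_tool:
  deltas:
    - [[0,0,0,0,0,0,60],[0,0,0,0,0,0,60],[0,0,0,0,0,0,60],[0,0,-1,0,0,0,60],[0,0,-2,0,0,0,60],[0,0,-3,0,0,0,60],[0,0,-4,0,0,0,60],[0,0,-4,0,0,0,60],[0,0,-2,0,0,0,60],[0,0,0,0,0,0,60]]

```text
time_s: 32.0
position: [0.5027, -0.0661, 0.2111]
eef_rot: [0.003, -0.009, 1.0, -0.001]
wrist_force: [-0.0, 0.2, -0.0]
gripper_width: 0.0568
```

Run:
```python
from h import *
s=snap("scene"); crop(s,220,130,420,310,3.6,"d14")
x,y=unit(.115,0); go(x,y,.2,91)
```

```text
t32.05 p [ 0.502  -0.066   0.2091] phi -178.96 tilt 0.17 w 0.0575 F [-0.5 -0.3 -0.3] T [ 0.16 -0.15 -0.01] j6 -106.0
-> turn 90.0  shift x 0.02 y 15.60 z 0.91 cm
```

View pics/d14.png

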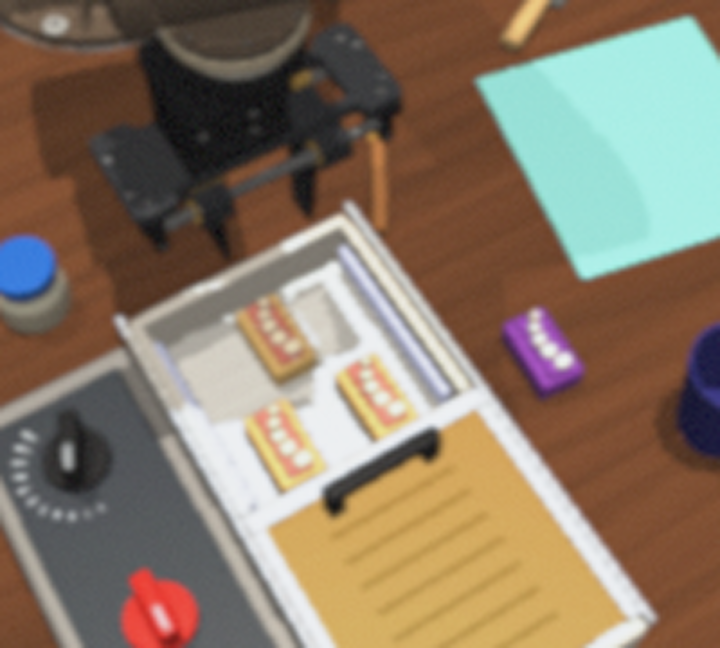

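All three casts stand upright in the chamber, at crop (277,337), (285,443) and (375,397), and the mat is empty. Next I shut the cover.

Call:
servo_tool:
  deltas:
    - [[0,0,0,0,0,8.5,70],[0,0,0,0,0,8.5,70],[0,0,0,0,0,8.5,70],[0,0,0,0,0,8.5,70],[0,0,0,0,0,8.5,70],[0,0,0,0,0,8.5,70],[0,0,0,0,0,8.5,70],[0,0,0,0,0,8.5,70],[0,0,0,0,0,8.5,70],[0,0,0,0,0,8.5,70]]

```text
time_s: 33.05
position: [0.5012, -0.0658, 0.2064]
eef_rot: [-0.001, 0.671, 0.741, -0.001]
wrist_force: [0.6, 0.9, -0.1]
gripper_width: 0.0665
```

Call:
servo_tool:
  deltas:
    - [[0,0,0,0,0,5,70],[0,3,0,0,0,0,70],[0,3.5,0,0,0,0,70],[0,3.5,0,0,0,0,70],[0,3,0,0,0,0,70],[0,2,0,0,0,0,70],[0,0.6,0,0,0,0,70],[0,0,0,0,0,0,70],[0,0,0,0,0,0,70],[0,0,0,0,0,0,70]]

```text
time_s: 34.05
position: [0.6569, -0.0631, 0.2077]
eef_rot: [-0.0, 0.701, 0.713, -0.0]
wrist_force: [0.1, -0.1, 0.4]
gripper_width: 0.0663
```

Run:
```python
from h import *
go(.659,-.064,.109,91)
s=snap("scene"); crop(s,220,130,420,310,3.6,"d15")
```

```text
t34.05 p [ 0.6569 -0.0631  0.2077] phi 91.03 tilt 0.02 w 0.0663 F [ 0.1 -0.1  0.4] T [-0.02 -0.14  0.  ] j6 -12.2
-> turn 0.0  shift x -0.09 y 0.20 z 9.87 cm
```

View pics/d15.png

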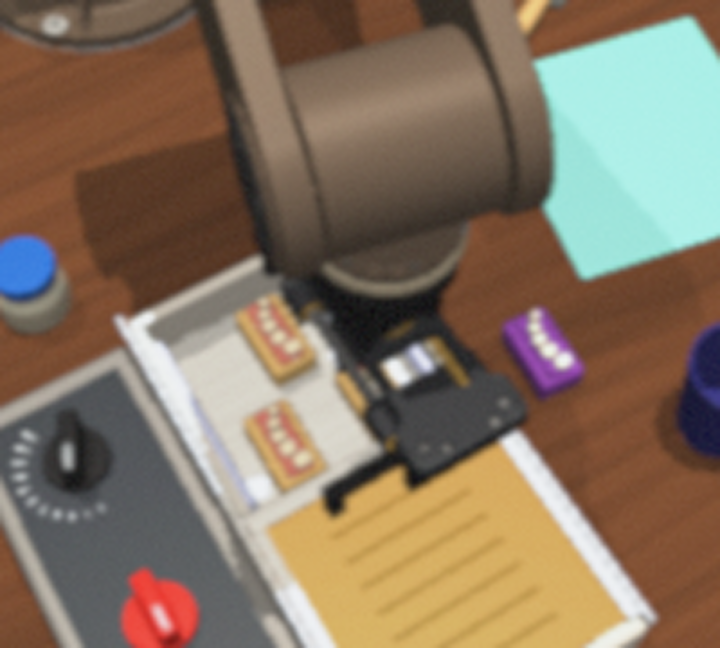

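Call:
servo_tool:
  deltas:
    - [[0,0.2,2,0,0,0,70],[0,0,2,0,0,0,70],[0,0,2,0,0,0,70],[0,0,2,0,0,0,70],[0,0,1.4,0,0,0,70],[0,0,0.5,0,0,0,70],[0,0,0,0,0,0,70],[0,0,0,0,0,0,10],[0,0,0,0,0,0,10],[0,0,0,0,0,0,10]]
  force: 15

```text
time_s: 35.1
position: [0.6601, -0.0631, 0.1094]
eef_rot: [0.001, 0.701, 0.713, 0.0]
wrist_force: [-0.8, 0.2, 0.4]
gripper_width: 0.0481
```

Call:
servo_tool:
  deltas:
    - [[0,0,0,0,0,0,5],[0,0,0,0,0,0,5],[0,0,0,0,0,0,5],[0,0,0,0,0,0,5],[0,0,0,0,0,0,5],[0,0,0,0,0,0,5],[0,0,0,0,0,0,5],[0,0,0,0,0,0,5],[0,0,0,0,0,0,5],[0,0,0,0,0,0,5]]

```text
time_s: 36.1
position: [0.6583, -0.0631, 0.1085]
eef_rot: [-0.001, 0.701, 0.714, -0.001]
wrist_force: [-7.6, -0.1, 3.4]
gripper_width: 0.0137
```

Call:
servo_tool:
  deltas:
    - [[0,-1,0,0,0,0,5],[0,-2,0,0,0,0,5],[0,-2,0,0,0,0,5],[0,-2,0,0,0,0,5],[0,-2,0,0,0,0,5],[0,-2,0,0,0,0,5],[0,-2,0,0,0,0,5],[0,-2,0,0,0,0,5],[0,-1.5,0,0,0,0,5],[0,-1,0,0,0,0,5]]

```text
time_s: 37.1
position: [0.4837, -0.0666, 0.1086]
eef_rot: [0.0, 0.701, 0.713, -0.0]
wrist_force: [1.9, -4.9, -7.4]
gripper_width: 0.0136
```

Run:
```python
from h import *
st()
```

```text
t37.10 p [ 0.4837 -0.0666  0.1086] phi 91.04 tilt 0.04 w 0.0136 F [ 1.9 -4.9 -7.4] T [-0.77 -0.39  0.09] j6 -16.6
```

Call:
servo_tool:
  deltas:
    - [[0,-0.5,0,0,0,0,5],[0,-0.3,0,0,0,0,5],[0,-0.2,0,0,0,0,5],[0,-0.1,0,0,0,0,5],[0,-0.1,0,0,0,0,5],[0,-0.1,0,0,0,0,5],[0,-0.1,0,0,0,0,5],[0,0,0,0,0,0,5],[0,0,0,0,0,0,5],[0,0,0,0,0,0,5]]

```text
time_s: 38.1
position: [0.4734, -0.0668, 0.1086]
eef_rot: [0.002, 0.701, 0.713, 0.002]
wrist_force: [14.5, -1.0, -14.1]
gripper_width: 0.0137
```

Run:
```python
from h import *
st()
```

```text
t38.10 p [ 0.4734 -0.0668  0.1086] phi 91.02 tilt 0.32 w 0.0137 F [ 14.5  -1.  -14.1] T [-0.08 -2.28  0.07] j6 -17.0
```

Call:
servo_tool:
  deltas:
    - [[0,0.3,0,0,0,0,5],[0,0,0,0,0,0,50],[0,0,0,0,0,0,50],[0,0,0,0,0,0,50],[0,0,0,0,0,0,50],[0,0,-1.5,0,0,0,50],[0,0,-3,0,0,0,50],[0,0,-4,0,0,0,50],[0,0,-1.5,0,0,0,50],[0,0,0,0,0,0,50]]

```text
time_s: 39.1
position: [0.4745, -0.0666, 0.2106]
eef_rot: [0.002, 0.701, 0.713, 0.001]
wrist_force: [0.1, -0.3, -0.4]
gripper_width: 0.0475
```

Run:
```python
from h import *
x,y=unit(-.025,-.172); print(x,y)
go(x,y,.15,151)
s=snap("scene"); crop(s,200,180,410,390,3.6,"d16")
```

```text
0.521005621528303 -0.23741011372783138
t39.10 p [ 0.4745 -0.0666  0.2106] phi 91.04 tilt 0.24 w 0.0475 F [ 0.1 -0.3 -0.4] T [-0.03 -0.11 -0.03] j6 -16.9
-> turn -60.0  shift x -12.35 y -12.69 z 6.06 cm
```

View pics/d16.png

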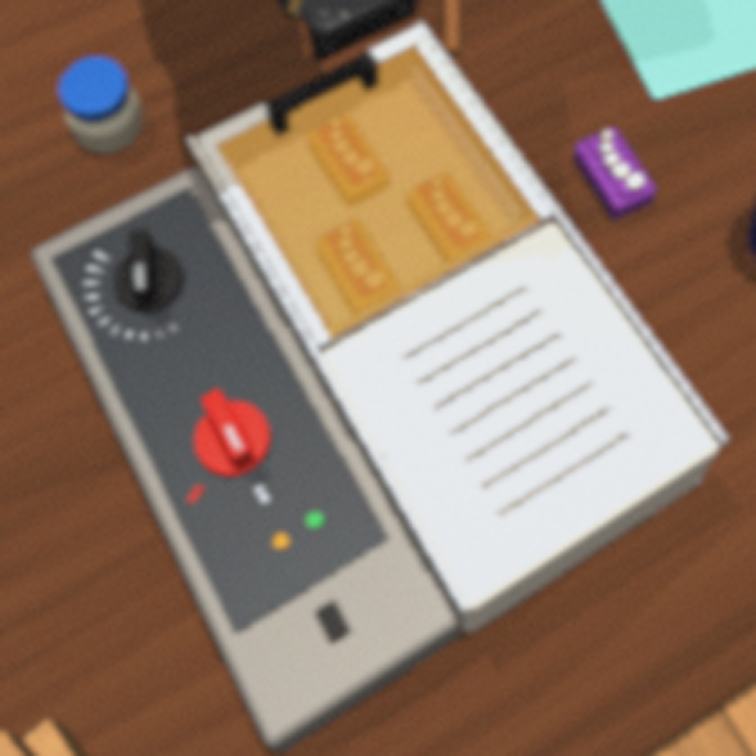

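The cover is shut, and the three casts show upright through it at crop (348,160), (447,217) and (355,263). Next I measure the dial bar's angle.

Run:
```python
from h import *
s=snap("scene"); t=snap("top")
P=lambda cx,cy,z: ray(s,200+(cx+.5)/3.6-.5,180+(cy+.5)/3.6-.5,z)[:2]
for a,b in(((142,236),(140,297)),((141,262),(139,290))):
    A,B=P(*a,.101),P(*b,.101); d=B-A; print(A,B,np.degrees(np.arctan2(d[1],d[0])))
crop(s,220,230,260,280,12,"d17"); crop(t,400,180,440,230,12,"d18")
```

```text
[ 0.50819779 -0.22845441] [ 0.54997124 -0.24796026] -25.029937033080387
[ 0.52622915 -0.23698747] [ 0.54486364 -0.2465089 ] -27.065097105548585
```

View pics/d17.png

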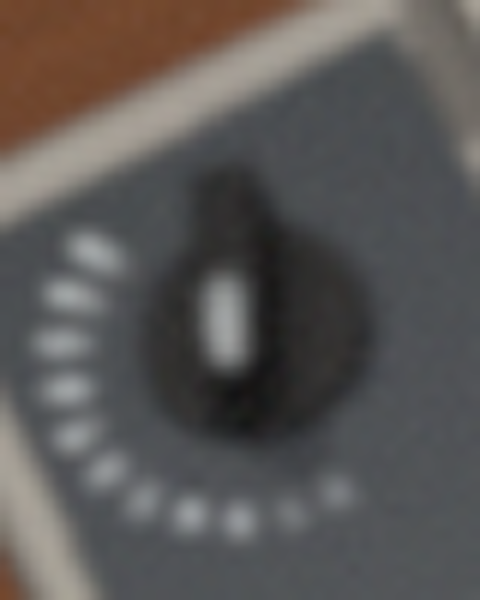

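View pics/d18.png

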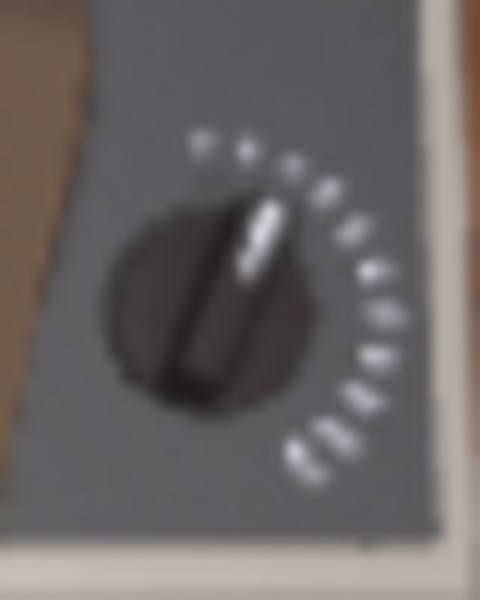

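Run:
```python
from h import *
t=snap("top"); print(ray(t,418.2,204.7,.101))
go(.522,-.238,.15,153)
```

```text
[ 0.51786812 -0.23563195  0.101     ]
t39.30 p [ 0.4733 -0.0663  0.2074] phi 91.04 tilt 0.12 w 0.0475 F [ 0.3 -0.1 -0.1] T [ 0.   -0.09  0.02] j6 -16.9
-> turn -62.0  shift x -12.14 y -13.09 z 5.74 cm
```

Call:
servo_tool:
  deltas:
    - [[0,0,0,0,0,-7.8,50],[0,0,0,0,0,-7.8,50],[0,0,0,0,0,-7.8,50],[0,0,0,0,0,-7.8,50],[0,0,0,0,0,-7.8,50],[0,0,0,0,0,-7.8,50],[0,0,0,0,0,-7.8,50],[0,0,0,0,0,-7.4,50],[-2,-2,0,0,0,0,50],[-3,-3.5,0,0,0,0,50]]

```text
time_s: 40.3
position: [0.4932, -0.1373, 0.2075]
eef_rot: [-0.001, 0.232, 0.973, 0.0]
wrist_force: [1.4, -0.1, 0.3]
gripper_width: 0.0476
```

Call:
servo_tool:
  deltas:
    - [[-3,-3.5,0,0,0,0,50],[-3,-3,0,0,0,0,50],[-1.1,-1.1,1.5,0,0,0,50],[0,0,2,0,0,0,50],[0,0,2,0,0,0,50],[0,0,0,0,0,0,50],[0,0,0,0,0,0,50],[0,0,0,0,0,0,50],[0,0,0,0,0,0,50],[0,0,0,0,0,0,50]]

```text
time_s: 41.3
position: [0.5225, -0.2381, 0.1543]
eef_rot: [0.001, 0.233, 0.972, -0.0]
wrist_force: [0.0, -0.2, -0.4]
gripper_width: 0.0474
```

Run:
```python
from h import *
go(.522,-.238,.075,153)
s=snap("scene"); crop(s,200,160,320,300,5,"d19")
```

```text
t41.30 p [ 0.5225 -0.2381  0.1543] phi 153.05 tilt 0.07 w 0.0474 F [ 0.  -0.2 -0.4] T [ 0.03 -0.12  0.01] j6 -94.1
-> turn 0.1  shift x 0.05 y -0.02 z 7.93 cm
```

View pics/d19.png

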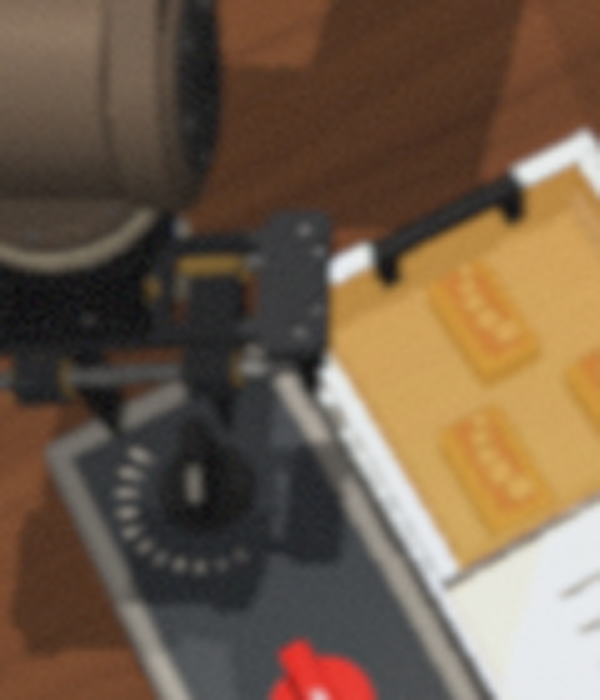

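Call:
servo_tool:
  deltas:
    - [[0,0,2,0,0,0,50],[0,0,2,0,0,0,50],[0,0,2,0,0,0,50],[0,0,1.4,0,0,0,50],[0,0,0.5,0,0,0,50],[0,0,0,0,0,0,50],[0,0,0,0,0,0,5],[0,0,0,0,0,0,5],[0,0,0,0,0,0,5],[0,0,0,0,0,0,5]]
  force: 15

```text
time_s: 42.35
position: [0.5224, -0.2381, 0.0751]
eef_rot: [0.0, 0.233, 0.972, -0.0]
wrist_force: [-0.6, -0.2, -0.4]
gripper_width: 0.0211
```

Call:
servo_tool:
  deltas:
    - [[0,0,0,0,0,0,5],[0,0,0,0,0,0,5],[0,0,0,0,0,0,5],[0,0,0,0,0,0,5],[0,0,0,0,0,0,5],[0,0,0,0,0,0,5],[0,0,0,0,0,0,5],[0,0,0,0,0,0,5],[0,0,0,0,0,0,5],[0,0,0,0,0,0,5]]

```text
time_s: 43.35
position: [0.5215, -0.2386, 0.075]
eef_rot: [-0.0, 0.233, 0.972, -0.0]
wrist_force: [-6.6, -4.9, 4.0]
gripper_width: 0.014
```

Run:
```python
from h import *
st()
```

```text
t43.35 p [ 0.5215 -0.2386  0.075 ] phi 153.06 tilt 0.08 w 0.0140 F [-6.6 -4.9  4. ] T [-0.83  1.02  0.06] j6 -94.1
```

Call:
servo_tool:
  deltas:
    - [[0,-0.1,0,0,0,0,5],[0,0,0,0,0,4,5],[0,0,0,0,0,6,5],[0,0,0,0,0,6,5],[0,0,0,0,0,6,5],[0,0,0,0,0,6,5],[0,0,0,0,0,6,5],[0,0,0,0,0,6,5],[0,0,0,0,0,0,5],[0,0,0,0,0,0,5]]

```text
time_s: 44.35
position: [0.5217, -0.2386, 0.075]
eef_rot: [-0.0, 0.552, 0.834, 0.0]
wrist_force: [-1.9, 4.0, 4.8]
gripper_width: 0.0143
```

Run:
```python
from h import *
st()
```

```text
t44.35 p [ 0.5217 -0.2386  0.075 ] phi 113.02 tilt 0.03 w 0.0143 F [-1.9  4.   4.8] T [0.5  0.19 0.03] j6 -54.2
```

Call:
servo_tool:
  deltas:
    - [[0,0,0,0,0,6,5],[0,0,0,0,0,6.5,5],[0,0,0,0,0,6.5,5],[0,0,0,0,0,6.5,5],[0,0,0,0,0,6.5,5],[0,0,0,0,0,6.5,5],[0,0,0,0,0,6.5,5],[0,0,0,0,0,6,5],[0,0,0,0,0,6,5],[0,0,0,0,0,6,5]]

```text
time_s: 45.35
position: [0.5221, -0.2387, 0.075]
eef_rot: [0.0, 0.907, 0.421, 0.0]
wrist_force: [1.0, 3.1, 3.3]
gripper_width: 0.0139
```

Call:
servo_tool:
  deltas:
    - [[0,0,0,0,0,4,5],[0,0,0,0,0,4,5],[0,0,0,0,0,3,5],[0,0,0,0,0,2,5],[0,0,0,0,0,2,5],[0,0,0,0,0,2,5],[0,0,0,0,0,1,5],[0,0,0,0,0,1,5],[0,0,0,0,0,0,5],[0,0,0,0,0,0,5]]

```text
time_s: 46.35
position: [0.5222, -0.2388, 0.075]
eef_rot: [0.0, 0.963, 0.268, 0.0]
wrist_force: [2.3, 3.1, 4.6]
gripper_width: 0.014
```

Run:
```python
from h import *
st()
```

```text
t46.35 p [ 0.5222 -0.2388  0.075 ] phi 31.07 tilt 0.05 w 0.0140 F [2.3 3.1 4.6] T [ 0.69 -0.19  0.28] j6 27.7
```

Call:
servo_tool:
  deltas:
    - [[0,0,0,0,0,0,50],[0,0,0,0,0,0,50],[0,0,0,0,0,0,50],[0,0,0,0,0,0,50],[0,0,-1,0,0,0,50],[0,0,-2,0,0,0,50],[0,0,-3,0,0,0,50],[0,0,-3,0,0,0,50],[0,0,-1,0,0,0,50],[0,0,0,0,0,0,50]]

```text
time_s: 47.35
position: [0.5222, -0.2392, 0.1763]
eef_rot: [0.001, 0.964, 0.268, 0.001]
wrist_force: [-0.2, 1.3, -0.6]
gripper_width: 0.0474
```

Run:
```python
from h import *
x,y=unit(.110,-.172); print(x,y)
d=np.array([.522,-.2385])+[np.cos(YAW)*.135,np.sin(YAW)*.135]; print(d)
go(d[0],d[1],.15,1)
s=snap("scene"); crop(s,200,180,410,390,3.6,"d20")
```

```text
0.6559850603744158 -0.2350540388587981
[ 0.65697944 -0.23614393]
t47.35 p [ 0.5222 -0.2392  0.1763] phi 31.04 tilt 0.18 w 0.0474 F [-0.2  1.3 -0.6] T [ 0.02  0.   -0.02] j6 27.8
-> turn 30.0  shift x 13.48 y -0.07 z 2.63 cm
```

View pics/d20.png

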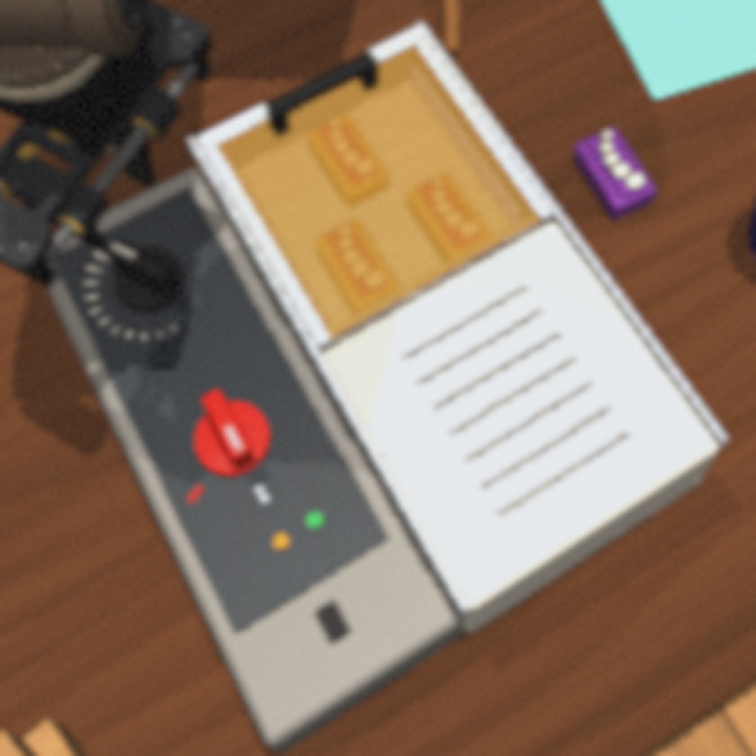

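The dial's white mark now points to the last tick, at crop (120,250), and the cover is shut. Now the start switch.

Call:
servo_tool:
  deltas:
    - [[0,0,0,0,0,7.5,50],[0,0,0,0,0,7.5,50],[0,0,0,0,0,7.5,50],[0,0,0,0,0,7.5,50],[3,0,0,0,0,0,50],[4,0,0,0,0,0,50],[4,0,0,0,0,0,50],[2,0,0.5,0,0,0,50],[0.5,0,1,0,0,0,50],[0,0,1,0,0,0,50]]

```text
time_s: 48.4
position: [0.6562, -0.2361, 0.147]
eef_rot: [-0.001, 1.0, 0.009, -0.001]
wrist_force: [0.2, -0.3, 0.3]
gripper_width: 0.0471
```

Call:
servo_tool:
  deltas:
    - [[0,0,0,0,0,0,50],[0,0,0,0,0,0,50],[0,0,0,0,0,0,50],[0,0,0,0,0,0,50],[0,0,0,0,0,0,50],[0,0,0,0,0,0,50],[0,0,0,0,0,0,50],[0,0,0,0,0,0,50],[0,0,0,0,0,0,50],[0,0,0,0,0,0,50]]

```text
time_s: 49.4
position: [0.6568, -0.2365, 0.1496]
eef_rot: [0.0, 1.0, 0.009, -0.0]
wrist_force: [-0.3, -0.4, -0.4]
gripper_width: 0.0473
```

Run:
```python
from h import *
go(.657,-.236,.075,1)
s=snap("scene"); crop(s,200,210,320,350,5,"d21")
```

```text
t49.40 p [ 0.6568 -0.2365  0.1496] phi 1.04 tilt 0.00 w 0.0473 F [-0.3 -0.4 -0.4] T [-0.02  0.06 -0.01] j6 63.7
-> turn 0.0  shift x 0.02 y -0.05 z 7.46 cm
```

View pics/d21.png

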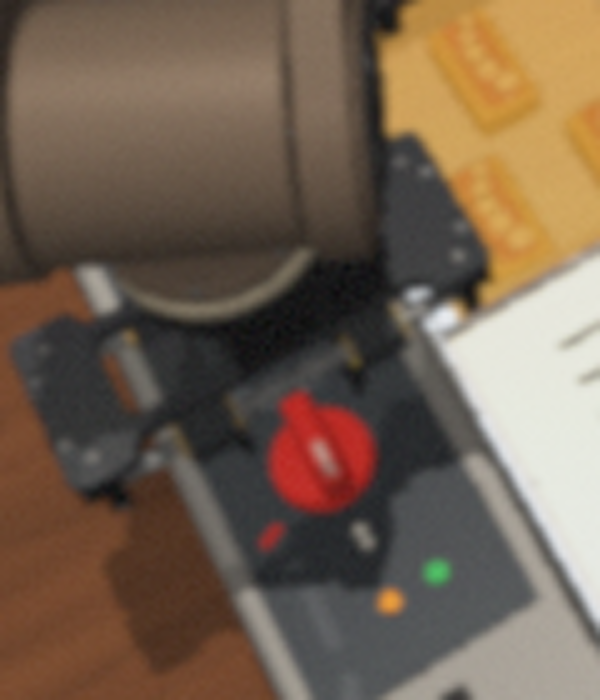

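Call:
servo_tool:
  deltas:
    - [[0,0,2,0,0,0,50],[0,0,2,0,0,0,50],[0,0,2,0,0,0,50],[0,0,1,0,0,0,50],[0,0,0.5,0,0,0,50],[0,0,0,0,0,0,50],[0,0,0,0,0,0,5],[0,0,0,0,0,0,5],[0,0,0,0,0,0,5],[0,0,0,0,0,0,5]]
  force: 25

```text
time_s: 50.45
position: [0.6569, -0.2366, 0.0751]
eef_rot: [0.0, 1.0, 0.009, 0.0]
wrist_force: [0.8, -0.6, 1.0]
gripper_width: 0.0209
```

Call:
servo_tool:
  deltas:
    - [[0,0,0,0,0,0,5],[0,0,0,0,0,0,5],[0,0,0,0,0,0,5],[0,0,0,0,0,0,5],[0,0,0,0,0,0,5],[0,0,0,0,0,0,5],[0,0,0,0,0,0,5],[0,0,0,0,0,0,5],[0,0,0,0,0,0,5],[0,0,0,0,0,0,5]]

```text
time_s: 51.45
position: [0.6569, -0.2363, 0.0749]
eef_rot: [-0.0, 1.0, 0.009, 0.0]
wrist_force: [-0.2, 4.0, 5.0]
gripper_width: 0.0137
```

Run:
```python
from h import *
st()
```

```text
t51.45 p [ 0.6569 -0.2363  0.0749] phi 1.04 tilt 0.01 w 0.0137 F [-0.2  4.   5. ] T [0.85 0.18 0.03] j6 63.7
```

Gripped. The stop is 63° away, so I turn 65° in all, hold for over two seconds, then release.

Call:
servo_tool:
  deltas:
    - [[0,0,0,0,0,5,5],[0,0,0,0,0,7,5],[0,0,0,0,0,7,5],[0,0,0,0,0,7,5],[0,0,0,0,0,7,5],[0,0,0,0,0,7,5],[0,0,0,0,0,7,5],[0,0,0,0,0,7,5],[0,0,0,0,0,5,5],[0,0,0,0,0,3,5]]

```text
time_s: 52.45
position: [0.6568, -0.2363, 0.0749]
eef_rot: [-0.0, 0.861, -0.509, 0.0]
wrist_force: [-1.1, 4.1, 6.0]
gripper_width: 0.0139
```

Call:
servo_tool:
  deltas:
    - [[0,0,0,0,0,1,5],[0,0,0,0,0,1,5],[0,0,0,0,0,1,5],[0,0,0,0,0,0,5],[0,0,0,0,0,0,5],[0,0,0,0,0,0,5],[0,0,0,0,0,0,5],[0,0,0,0,0,0,5],[0,0,0,0,0,0,5],[0,0,0,0,0,0,5]]

```text
time_s: 53.45
position: [0.6568, -0.2364, 0.0749]
eef_rot: [0.0, 0.849, -0.529, 0.0]
wrist_force: [-1.7, 3.9, 5.7]
gripper_width: 0.0146
```

Run:
```python
from h import *
st(); s=snap("scene"); crop(s,200,180,410,390,3.6,"d22")
```

```text
t53.45 p [ 0.6568 -0.2364  0.0749] phi -63.90 tilt 0.01 w 0.0146 F [-1.7  3.9  5.7] T [0.84 0.28 0.56] j6 128.7
```

View pics/d22.png

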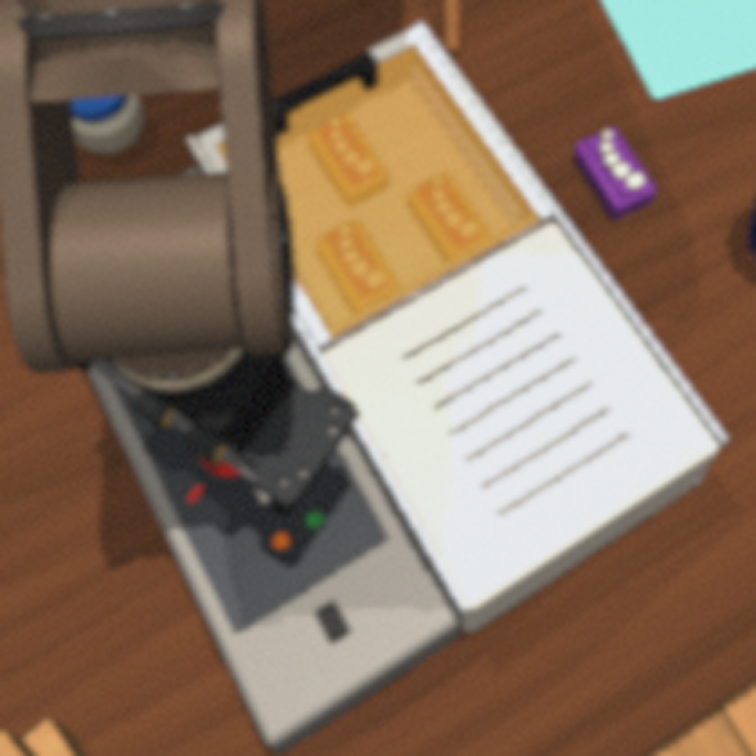

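Torque about z is 0.56 N m, well above the 0.14 N m spring, so the switch is against its stop. I keep holding.

Call:
servo_tool:
  deltas:
    - [[0,0,0,0,0,0,5],[0,0,0,0,0,0,5],[0,0,0,0,0,0,5],[0,0,0,0,0,0,5],[0,0,0,0,0,0,5],[0,0,0,0,0,0,5],[0,0,0,0,0,0,5],[0,0,0,0,0,0,5],[0,0,0,0,0,0,5],[0,0,0,0,0,0,5]]

```text
time_s: 54.5
position: [0.6568, -0.2364, 0.0749]
eef_rot: [0.0, 0.849, -0.529, 0.0]
wrist_force: [-1.9, 3.7, 5.7]
gripper_width: 0.0139
```

Call:
servo_tool:
  deltas:
    - [[0,0,0,0,0,0,5],[0,0,0,0,0,0,5],[0,0,0,0,0,0,5],[0,0,0,0,0,0,5],[0,0,0,0,0,0,5],[0,0,0,0,0,0,5],[0,0,0,0,0,0,5],[0,0,0,0,0,0,5],[0,0,0,0,0,0,5],[0,0,0,0,0,0,5]]

```text
time_s: 55.5
position: [0.6568, -0.2363, 0.0749]
eef_rot: [0.0, 0.849, -0.529, 0.0]
wrist_force: [-0.9, 4.5, 5.6]
gripper_width: 0.0139
```

Run:
```python
from h import *
st()
```

```text
t55.50 p [ 0.6568 -0.2363  0.0749] phi -63.89 tilt 0.01 w 0.0139 F [-0.9  4.5  5.6] T [0.84 0.26 0.59] j6 128.7
```

Call:
servo_tool:
  deltas:
    - [[0,0,0,0,0,0,80],[0,0,0,0,0,0,80],[0,0,0,0,0,0,80],[0,0,0,0,0,0,80],[0,0,0,0,0,0,80],[0,0,-1,0,0,0,80],[0,0,-2,0,0,0,80],[0,0,-3,0,0,0,80],[0,0,-4,0,0,0,80],[0,0,-4,0,0,0,80]]

```text
time_s: 56.5
position: [0.6567, -0.2368, 0.2168]
eef_rot: [0.0, 0.848, -0.53, 0.0]
wrist_force: [0.6, 0.4, 0.4]
gripper_width: 0.076
```

Call:
servo_tool:
  deltas:
    - [[4,0,0,0,0,0,80],[4,0,0,0,0,0,80],[4,0,0,0,0,0,80],[4,0,0,0,0,0,80],[3,0,0,0,0,0,80],[0,0,0,0,0,0,80],[0,0,0,0,0,0,80],[0,0,0,0,0,0,80],[0,0,0,0,0,0,80],[0,0,0,0,0,0,80]]

```text
time_s: 57.5
position: [0.7403, -0.4064, 0.2155]
eef_rot: [0.0, 0.848, -0.529, 0.0]
wrist_force: [0.3, 0.1, 0.1]
gripper_width: 0.0759
```

Run:
```python
from h import *
st(); s=snap("scene","s9"); crop(s,200,180,410,390,3.6,"d23")
```

```text
t57.50 p [ 0.7403 -0.4064  0.2155] phi -63.92 tilt 0.05 w 0.0759 F [0.3 0.1 0.1] T [0.12 0.01 0.01] j6 120.7
```

View pics/d23.png

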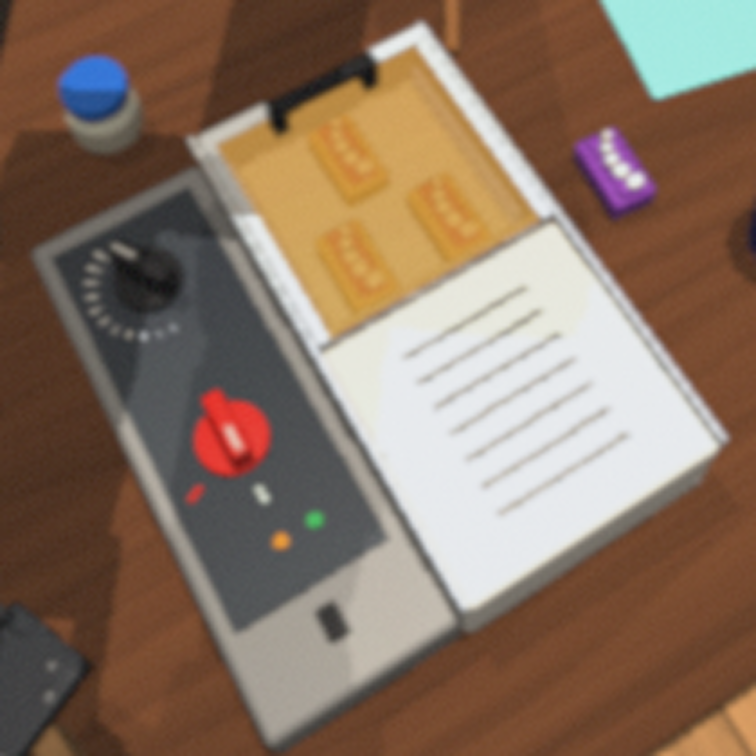

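View pics/s9.png

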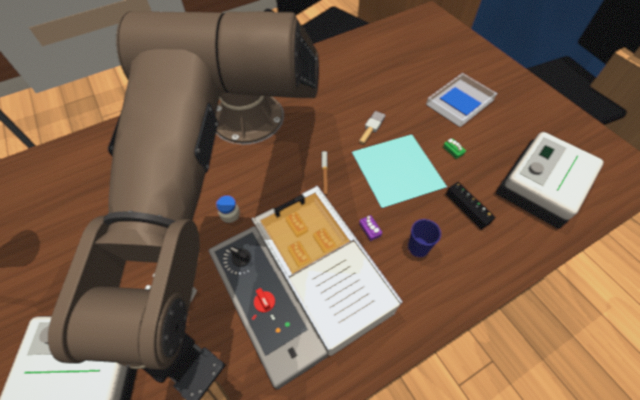

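The switch is back at rest at crop (230,435), the dial is at its last tick, the cover is shut, and the three casts stand in the chamber. The tool touches nothing, so I hand in.

Run:
```python
from h import *
st(); print(manip.sign_off())
```

```text
t57.55 p [ 0.7403 -0.4066  0.2154] phi -63.93 tilt 0.04 w 0.0760 F [ 0.4 -0.9  0. ] T [ 0.1  -0.05 -0.02] j6 120.7
the job is handed in; nothing more can be done
None
```

I handed the job in at about 58 s; the hand-in reports no verdict.

- **Casts:** There were three on the mat. I opened the cover, stood all three upright in the chamber and shut it again. In the last picture they stand teeth up behind the amber cover.
- **Cover:** I pulled it shut until it met about 14 N at the handle's expected shut position.
- **Dial:** I turned it clockwise in one grasp to its end stop, at about 2.6 rad by the wrist angle. Its mark points at the last tick.
- **Start switch:** I turned it until the wrist torque reached about 0.56 N m, well above the spring's 0.14 N m. I held it there for more than two seconds, and the last picture shows it back at rest.

The bystanders that show in the last picture, and both look-alikes, look unmoved. The tape and most of the handpiece rest were hidden behind the arm there, but the arm did not work near them. No check failed. My two camera views of the unit differed by 2–4 mm, and the wrist position at the cover's stops matched the value I used.

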